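# Counterbalance the centrifuge rotor

## Robot

A 6-joint arm with a two-finger parallel gripper is mounted at the origin on the work surface. World frame = base frame: x ahead of the robot, y to its left, z up, the work surface at z = 0. Lengths are in mm, angles in rad, forces in N, time in s.
With the tool pointing down it reaches from about 400 to 925 mm from the base axis. Payload 12.5 kg.
Tool frame: the origin (TCP) lies at the centre of the arm's flange, where the gripper is bolted on; the fingertips stand 190 mm ahead of it and the grasp point (between the pads) lies 171 mm ahead of it; z points along the fingers, y is the direction in which the jaws open and shut (so a half turn about z gives the same grasp; the last joint's range is limited). The gripper opens to 95 mm and grips with 3 to 60 N. Pads are 20 mm wide; open, the fingers measure 119 mm over their backs; the gripper's body (75 mm by 180 mm) begins 59 mm behind the grasp point.
Start: joints at [-1.276, 0.491, 1.559, -0, 1.092, -0.106], TCP at [243.866, -575.46, 404.761] pointing down, gripper open.
Joint ranges: [-3.1, 3.1], [-0.84, 2.19], [0.05, 2.79], [-1.13, 4.28], [0.06, 2.93], [-2.69, 2.69]. Speed limits (rad/s): [2.22, 2.22, 2.79, 3.14, 3.14, 3.14].

## Interface

Orientations are given as [roll, pitch, yaw] about the fixed x, y, z axes, in that order (R = Rz(yaw) Ry(pitch) Rx(roll)).
In Python, from cell import env, optics gives the robot as it stands.
- The arm moves only by the tool apply_moves, never from a script. Its argument "commands" is a list of rows, each a list of 7 numbers: the turn, a rotation vector about the tool's x, y, z in degrees, then the shift along the tool's x, y, z in m, then the finger opening in m, from 0 to 0.0951. A call has 1 to 5 rows; each row shifts and turns the commanded pose from where the row before left it, along the tool's axes as they then stand; what a row does not reach is not made up. A row lasts 1/12 s, in which the tool goes at most 41.7 mm and 7.16 degrees, less where a joint would pass 70% of its speed; a pose out of reach is approached as far as the arm can. A call with a gripper value outside its range is refused whole. The fingers move at their own pace and stop on an object; the grip force is fixed at half the most. Time passes only in rows, so rows that do not move let the fingers close. It gives the time, the measured TCP pose, the force and the opening at its end, in the units of the state.
- env.state(): the state, without advancing time (a new reading comes with each control period).
- optics.read_camera(name): name is "side" or "top" or "wrist"; returns a dict with "color" (480x640x3 uint8, red, green, blue), "fx", "fy", "cx", "cy" (pixels), "eye" and "rotation" of the camera in the world; the wrist camera has in their place "T_tool_cam" (4x4, takes a point from camera to tool coordinates, whose origin is the TCP and whose axes are the flange's). Camera axes: x right, y up, looking along -z (the intrinsics and any distortion apply to the point x, -y, -z); pixel columns grow to the right and rows downward; lengths in mm; the calibration is good to about 2 mm. The wrist camera is an equidistant fisheye: a pixel r from the principal point sees the ray r / f radians off the axis. A picture is of the moment at which its call begins: read the wrist's pose just before it. There is no depth.
- env.job_done(): hands the job in, once; it reports no verdict.
The state is a dict: "t": time; "joints": joint angles; "qvel": joint speeds; "tau": joint torques, N m; "eef_pos": TCP position; "tcp_rot": TCP orientation; "ft_force": force on the tool from outside, world axes, zero at the start; "moment": the same for the moment, N m; "opening": opening from 0.0 (shut) to 1.0 (fully open).
Only numpy, scipy, OpenCV 4.12 (cv2) and the standard library are available. Lean on these libraries where they do the work, as an engineer would, in place of code of your own. Each camera call takes 0.05 s, during which the arm holds its last target. There are 200 camera calls.

## Task

Get this rotor ready for its run: lift every used grey tube adapter (the ones with a round post) out of it and put them in the steel tray. Draw the two tabbed aluminium counterweights out of the tightly packed crate without pulling out any canister, set one on each pan of the balance and let go to see which side drops. Plug the heavier one fully home in the rotor socket directly opposite the white sample canister and put the lighter one in the tray; leave the canisters in the crate and the jar and beaker where they are.

Things in the scene. Friction and masses are not known exactly. Their poses are not given: they have to be found in the camera images.
- weight_a: aluminium counterweight, one of two lookalikes (one 0.22-0.30 kg, the other 0.12-0.16 kg: weigh them). Square block 44 x 44 mm, 50 mm high, with a lift tab centred on top: 14 mm thick (own x), 26 mm wide (own y), 32 mm high, 82 mm overall. Origin: centre of underside, z up. Starts in the crate; the canister tops beside it reach 52 mm above the crate floor
- weight_b: aluminium counterweight, one of two lookalikes (one 0.22-0.30 kg, the other 0.12-0.16 kg: weigh them). Square block 44 x 44 mm, 50 mm high, with a lift tab centred on top: 14 mm thick (own x), 26 mm wide (own y), 32 mm high, 82 mm overall. Origin: centre of underside, z up. Starts in the crate; the canister tops beside it reach 52 mm above the crate floor
- crate: fixed open grey crate, 146 x 146 mm outside, walls 6 mm thick and 44 mm high, floor 6 mm thick. Nine square items stand in it three by three, pitch 44.5 mm, touching each other and the walls: two counterweights (one always in the middle) and seven canisters. Origin: centre of underside; x, y along its sides and those of its contents
- canister0: packed sample canister that stays in the crate: white square block 44 x 44 mm, 46 mm high, with a low round grey cap of 30 mm diameter and 6 mm height (52 mm overall), no tab; 0.14 kg. Origin: centre of the underside; z up
- canister1: packed sample canister that stays in the crate: white square block 44 x 44 mm, 46 mm high, with a low round grey cap of 30 mm diameter and 6 mm height (52 mm overall), no tab; 0.14 kg. Origin: centre of the underside; z up
- canister2: packed sample canister that stays in the crate: white square block 44 x 44 mm, 46 mm high, with a low round grey cap of 30 mm diameter and 6 mm height (52 mm overall), no tab; 0.14 kg. Origin: centre of the underside; z up
- canister3: packed sample canister that stays in the crate: white square block 44 x 44 mm, 46 mm high, with a low round grey cap of 30 mm diameter and 6 mm height (52 mm overall), no tab; 0.14 kg. Origin: centre of the underside; z up
- canister4: packed sample canister that stays in the crate: white square block 44 x 44 mm, 46 mm high, with a low round grey cap of 30 mm diameter and 6 mm height (52 mm overall), no tab; 0.14 kg. Origin: centre of the underside; z up
- canister5: packed sample canister that stays in the crate: white square block 44 x 44 mm, 46 mm high, with a low round grey cap of 30 mm diameter and 6 mm height (52 mm overall), no tab; 0.14 kg. Origin: centre of the underside; z up
- canister6: packed sample canister that stays in the crate: white square block 44 x 44 mm, 46 mm high, with a low round grey cap of 30 mm diameter and 6 mm height (52 mm overall), no tab; 0.14 kg. Origin: centre of the underside; z up
- adapter0: used grey tube adapter: square block 44 x 44 mm, 50 mm high, four dark tube holes in its top and a round lift post in the middle, 16 mm diameter, 32 mm high (82 mm overall); 0.09 kg. Origin: centre of underside, z up. Starts home in a rotor socket, 30 mm deep. Two to four adapters are present (None: absent)
- adapter1: used grey tube adapter: square block 44 x 44 mm, 50 mm high, four dark tube holes in its top and a round lift post in the middle, 16 mm diameter, 32 mm high (82 mm overall); 0.09 kg. Origin: centre of underside, z up. Starts home in a rotor socket, 30 mm deep. Two to four adapters are present (None: absent)
- adapter2: used grey tube adapter: square block 44 x 44 mm, 50 mm high, four dark tube holes in its top and a round lift post in the middle, 16 mm diameter, 32 mm high (82 mm overall); 0.09 kg. Origin: centre of underside, z up. Starts home in a rotor socket, 30 mm deep. Two to four adapters are present (None: absent)
- adapter3: used grey tube adapter: square block 44 x 44 mm, 50 mm high, four dark tube holes in its top and a round lift post in the middle, 16 mm diameter, 32 mm high (82 mm overall); 0.09 kg. Origin: centre of underside, z up. Starts home in a rotor socket, 30 mm deep. Two to four adapters are present (None: absent)
- rotor: fixed grey rotor head: six square bucket sockets 60 degrees apart, centres 80 mm from the axis, rims 65 mm above the bench, hub nut 86 mm; holes 48 mm square, 30 mm deep, sides radial and tangential. White sample canister (low round cap, top 87 mm) fixed in the one on own -x; adapters may be at 0, 60, 120, 240 degrees (ccw from own +x). Origin: on the axis, at the bench
- socket (a point): centre of the mouth (rim height) of the rotor socket across from the sample canister (on the rotor's own +x); x points radially outward, y tangentially, z up; the socket floor is 30 mm below. A block that is home has its underside on that floor; it may be in any quarter turn
- balance: fixed base and pillars of the pivot balance, 70 x 130 mm; the beam lies along own y, its pivot 48 mm above the bench. A fixed rack of orange-capped tubes, 93 mm high, stands beyond it (x over 0.75). Origin: centre of the underside; z up
- beam (a joint): tilt of the balance beam in rad, 0 when empty (a weak spring levels it), stops at -0.12 and +0.12; positive: the left pan (own +y) is down, negative: the right pan is down. It swings freely under the weights
- pan_left (a point): centre of the floor of the left balance pan (own +y end of the beam, 105 mm from the pivot, about 55 mm above the bench when level): a shallow square steel dish, inside 56 x 56 mm, rim 9 mm high. Axes are the beam's: y along the beam, z up from the pan; tilts with it
- pan_right (a point): the same for the right balance pan (own -y end of the beam)
- tray: loose shallow steel tray, 140 x 220 mm outside (own x, y), walls 4 mm thick and 26 mm high, floor 4 mm thick; 0.6 kg; it can be shoved aside. Origin: centre of the underside; z up
- jar: bystander: amber reagent jar with a lid, 60 mm diameter, 90 mm high, on the bench beside the crate; not to be disturbed. Origin: centre of the underside
- beaker: bystander: clear plastic beaker of 70 mm diameter, 85 mm high, on the bench beyond the rotor; not to be disturbed. Origin: centre of the underside

How it is judged:
By the outcome, as a careful person would: the job done as asked, in the order asked, and still so for the second after the job is handed in, with the robot touching nothing.
Of adapter0, adapter1, adapter2, adapter3 only 2 to 4 are there at a start; the rules pass over those that are not, and their reading is None.
At some moment in a run one of tray may be knocked a few centimetres aside while the robot is not near it.
It also fails if it takes over 210 s, if anything falls off the work surface, if the arm or the gripper's body presses on something with over 40 N, if the wrist force passes 120 N, or if a joint passes its speed limit or range.

## Working session

There is one attempt and no reset: what is moved stays moved. The work goes in short steps, Python scripts to look and compute and a tool call to move; the robot and the scene stay as the last step left them, time stands still between calls to the robot, and variables do not carry over. Pictures are saved under pics/ and viewed, about 12 in all and at most 16, crops included, and the job is handed in when it is done.

Besides the shell and the picture viewer there is one more tool, called after "Emit:" by a JSON object that holds its "op" and its "data". apply_moves: Moves the arm, as the interface text tells. Its arguments: {"type":"object","properties":{"commands":{"type":"array","items":{"type":"array","items":{"type":"number"}}}},"required":["commands"]}

```bash
ls; mkdir -p pics; python3 - <<'E'
from cell import env,optics
import cv2
s=env.state();print(s)
for n in("top","side"):
    c=optics.read_camera(n);cv2.imwrite(f"pics/{n}0.png",c["color"][:,:,::-1])
    print(n,{k:v for k,v in c.items() if k!="color"})
c=optics.read_camera("wrist");print({k:v for k,v in c.items() if k!="color"})
E
```

```text
pics
{'t': 0.0, 'joints': array([-1.27559826e+00,  4.91601714e-01,  1.55945434e+00, -3.71214366e-06,
        1.09170838e+00, -1.05640487e-01]), 'qvel': array([-0.00015635,  0.00029251, -0.00085171,  0.00057445,  0.00091901,
       -0.00023007]), 'tau': array([-2.31212704e-03, -6.12643147e+01, -2.58183485e+01,  6.92591001e-02,
        4.82590136e-02, -1.07377684e-04]), 'eef_pos': array([ 243.85871337, -575.43441668,  404.13374886]), 'tcp_rot': array([-3.14042706e+00, -1.20283749e-04,  4.00840193e-01]), 'ft_force': array([ 0.46746905, -0.70141744,  0.66865107]), 'moment': array([-0.01079334,  0.047172  ,  0.03452956]), 'opening': 1.0018237763279165}
top {'fx': 448.6448913370994, 'fy': 448.6448913370994, 'cx': 314.39940409355563, 'cy': 239.66092237072067, 'eye': array([478.43406493,  19.27338009, 905.95562282]), 'rotation': array([ 0.09211694, -0.03572099, -1.54345813])}
side {'fx': 462.68974095647707, 'fy': 462.68974095647707, 'cx': 313.7738121855639, 'cy': 235.6216985477284, 'eye': array([178.76198228, 557.87397481, 590.97916003]), 'rotation': array([ 9.24841727e-01, -5.44484472e-04, -2.54097290e+00])}
{'fx': 371.64829954431775, 'fy': 371.64829954431775, 'cx': 317.1478513229789, 'cy': 242.68514515750852, 'T_tool_cam': array([[ 8.88946387e-04,  9.57233198e-01,  2.89316114e-01,
         8.09425810e+01],
       [ 9.99999430e-01, -6.79973230e-04, -8.22812554e-04,
         9.49158110e-01],
       [-5.90896280e-04,  2.89316681e-01, -9.57233257e-01,
         1.82293235e+01],
       [ 0.00000000e+00,  0.00000000e+00,  0.00000000e+00,
         1.00000000e+00]])}
```

View pics/top0.png

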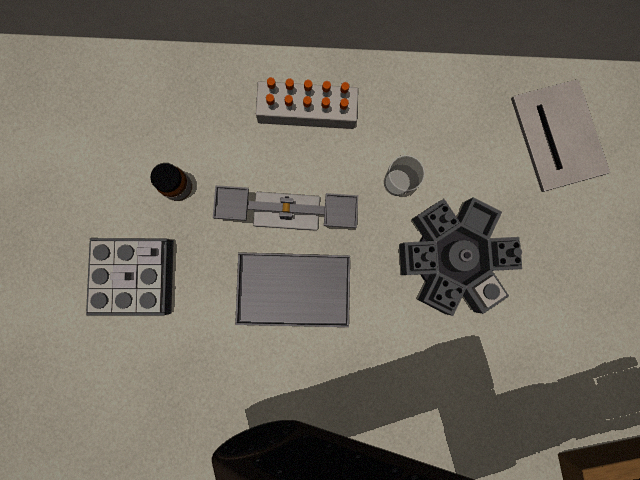

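View pics/side0.png

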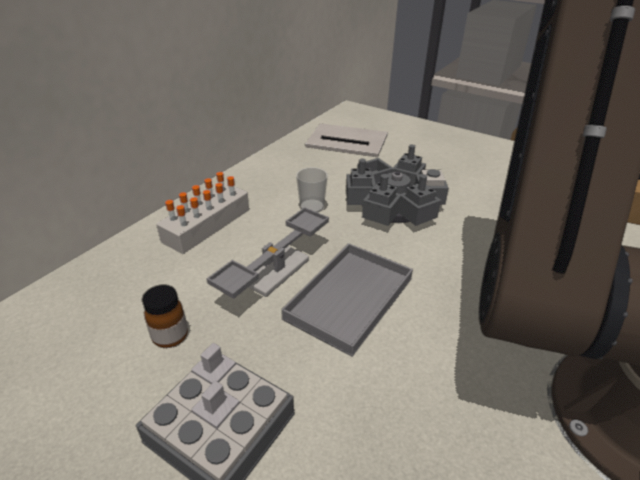

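```bash
cat > h.py <<'E'
import numpy as np,cv2
from scipy.spatial.transform import Rotation as R
from cell import env,optics
def shot(n,name=None):
    c=optics.read_camera(n)
    if name: cv2.imwrite(f"pics/{name}.png",c["color"][:,:,::-1])
    return c
def Rm(c): return R.from_euler("xyz",c["rotation"]).as_matrix()
def cast(c,px,z):
    px=np.atleast_2d(px).astype(float)
    d=np.c_[(px[:,0]-c["cx"])/c["fx"],-(px[:,1]-c["cy"])/c["fy"],-np.ones(len(px))]@Rm(c).T
    t=(z-c["eye"][2])/d[:,2]
    return c["eye"]+d*t[:,None]
def proj(c,P):
    p=(np.atleast_2d(P)-c["eye"])@Rm(c)
    return np.c_[c["cx"]-c["fx"]*p[:,0]/p[:,2],c["cy"]+c["fy"]*p[:,1]/p[:,2]]
def go(x,y,gz,yaw=None):
    """print tool-frame shift to put the grasp point at x,y,gz (mm) with yaw (rad)"""
    s=env.state();p=s["eef_pos"];Rt=R.from_euler("xyz",s["tcp_rot"])
    d=Rt.inv().apply(np.array([x,y,gz+171])-p)/1000
    print("pos",p.round(1),"grasp z",(p[2]-171).round(1),"yaw",s["tcp_rot"].round(3),"shift tool m",d.round(4),
      "turn z deg",None if yaw is None else round(-np.degrees((yaw-s["tcp_rot"][2]+np.pi/2)%np.pi-np.pi/2),2),"f",s["ft_force"].round(1),"open",round(s["opening"],3),"t",s["t"])
E
python3 - <<'E'
from h import *
c=shot("top")
def P(n,px,z): print(n,cast(c,px,z).round(1).tolist())
P("crate outer rim tl,bl,tr,br",[(90,238),(87,314),(172,238),(167,314)],44)
P("caps",[(101,252),(99,300),(148,300),(148,276)],58)
P("tabs",[(147,252),(128,276)],88)
P("pans",[(232,203),(341,210)],57)
P("tray",[(238,254),(350,254),(349,326),(237,324)],26)
P("rotor hub",[(466,255)],86);P("can",[(491,292)],87)
P("posts",[(438,216),(417,257),(444,296),(512,253)],117)
im=c["color"][:,:,::-1]
a=cv2.resize(im[225:325,75:185],None,fx=3.6,fy=3.6,interpolation=cv2.INTER_CUBIC)
b=cv2.resize(im[190:320,390:530],None,fx=2.8,fy=2.8,interpolation=cv2.INTER_CUBIC)
d=cv2.resize(im[180:235,205:365],None,fx=4,fy=4,interpolation=cv2.INTER_CUBIC)
o=np.zeros((600,800,3),np.uint8);o[:360,:396]=a;o[:364,400:792]=b;o[370:590,:640]=d
cv2.imwrite("pics/c1.png",np.clip(o*1.5,0,255).astype(np.uint8))
E
```

```text
crate outer rim tl,bl,tr,br [[549.0, 416.6, 44.0], [406.5, 411.7, 44.0], [553.8, 262.7, 44.0], [410.2, 263.9, 44.0]]
caps [[522.4, 388.1, 58.0], [433.7, 385.5, 58.0], [436.0, 296.2, 58.0], [480.3, 298.9, 58.0]]
tabs [[523.2, 293.4, 88.0], [479.2, 324.4, 88.0]]
pans [[623.0, 149.9, 57.0], [616.4, -58.4, 57.0]]
tray [[527.9, 138.5, 26.0], [534.4, -80.9, 26.0], [394.4, -81.7, 26.0], [393.0, 134.7, 26.0]]
rotor hub [[535.1, -289.7, 86.0]]
can [[468.2, -335.6, 87.0]]
posts [[601.5, -227.5, 117.0], [526.8, -189.9, 117.0], [459.3, -238.4, 117.0], [539.0, -361.4, 117.0]]
```

View pics/c1.png

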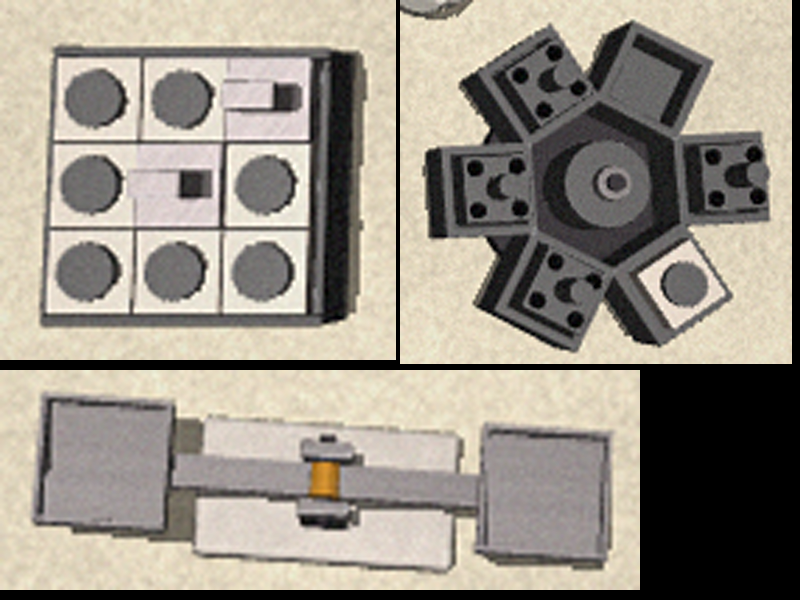

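```bash
python3 - <<'E'
from h import *
c=shot("top")
def f(o,s,off,px): return [(off[0]+(x-o)/s,off[1]+y/s) for x,y in px]
posts=cast(c,f(400,2.8,(390,190),[(570,75),(506,187),(583,293),(757,175)]),117)[:,:2]
hub=cast(c,f(400,2.8,(390,190),[(617,182)]),86)[:,:2]
can=cast(c,f(400,2.8,(390,190),[(686,285)]),87)[:,:2]
print(posts.round(1),hub.round(1),can.round(1))
# rigid fit: angles own: posts 0,60,120?,240
src=80*np.array([(np.cos(np.radians(a)),np.sin(np.radians(a))) for a in (0,60,120,240,180)])
dst=np.r_[posts,can];src=np.r_[src,[[0,0]]];dst=np.r_[dst,hub]
ms,md=src.mean(0),dst.mean(0);H=(src-ms).T@(dst-md);th=np.arctan2(H[0,1]-H[1,0],H[0,0]+H[1,1])
Q=np.array([[np.cos(th),-np.sin(th)],[np.sin(th),np.cos(th)]]);t=md-Q@ms
print("yaw",np.degrees(th),"ctr",t,"res",(dst-(src@Q.T+t)).round(1).tolist())
print("sockets",[(a,(t+Q@(80*np.array([np.cos(np.radians(a)),np.sin(np.radians(a))]))).round(1).tolist()) for a in (0,60,120,240)])
caps=cast(c,f(0,3.6,(75,225),[(95,98),(182,99),(92,184),(265,185),(87,271),(174,272),(263,271)]),58)[:,:2]
g=44.5*np.array([(1,1),(1,0),(0,1),(0,-1),(-1,1),(-1,0),(-1,-1)])
ms,md=g.mean(0),caps.mean(0);H=(g-ms).T@(caps-md);th=np.arctan2(H[0,1]-H[1,0],H[0,0]+H[1,1])
Q=np.array([[np.cos(th),-np.sin(th)],[np.sin(th),np.cos(th)]]);t=md-Q@ms
print("crate yaw",np.degrees(th),t,"res",(caps-(g@Q.T+t)).round(1).tolist(),"corner",t+Q@[44.5,-44.5])
print("tabs",cast(c,f(0,3.6,(75,225),[(247,94),(155.5,184)]),88).round(1))
pl=cast(c,f(0,4,(205,180-92.5),[(44,394),(173,403),(167,530),(36,521)]),64)
pr=cast(c,f(0,4,(205,180-92.5),[(484,426),(611,434),(604,563),(477,551)]),64)
print(pl.mean(0),pr.mean(0),"edges",(pl[1]-pl[0]).round(1),(pl[3]-pl[0]).round(1))
E
```

```text
[[ 600.8 -250.5]
 [ 527.7 -209.4]
 [ 462.2 -258.7]
 [ 540.2 -371.5]] [[ 535.2 -292.5]] [[ 468.6 -337.8]]
yaw 34.104346017610055 ctr [ 534.4478178  -292.56385195] res [[0.1, -2.8], [-1.0, 3.4], [-0.3, -1.1], [-0.0, 0.9], [0.4, -0.4], [0.7, 0.0]]
sockets [(0, [600.7, -247.7]), (60, [528.7, -212.8]), (120, [462.5, -257.6]), (240, [540.2, -372.4])]
crate yaw 1.3631370772021583 [478.57246256 341.81799626] res [[-0.0, -0.0], [-0.3, 0.1], [0.1, -0.6], [-0.1, 0.4], [0.2, -0.1], [-0.3, 0.4], [0.4, -0.2]] corner [524.11847902 298.38919954]
tabs [[524.6 299.6  88. ]
 [478.5 341.7  88. ]]
[621.81300593 150.16576542  64.        ] [613.64658621 -57.78933432  64.        ] edges [ -2.2 -60.9   0. ] [-60.7   0.9   0. ]
```

Emit:
{"op": "apply_moves", "data": {"commands": [[0,0,-6.7,0,0,0,0.05],[0,0,-6.7,0,0,0,0.05],[0,0,-6.7,0,0,0,0.05],[0,0,-6.7,0,0,0,0.05],[0,0,-6.7,0,0,0,0.05]]}}

```text
t: 0.67
eef_pos: [243.9, -575.4, 404.6]
tcp_rot: [-3.141, -0.0, 0.991]
ft_force: [1.3, 0.2, 0.5]
opening: 0.707
```

Emit:
{"op": "apply_moves", "data": {"commands": [[0,0,-6.7,0,0,0,0.05],[0,0,-6.7,0,0,0,0.05],[0,0,-6.7,0,0,0,0.05],[0,0,-6.7,0,0,0,0.05],[0,0,-6.7,0,0,0,0.05]]}}

```text
t: 1.08
eef_pos: [243.9, -575.4, 404.6]
tcp_rot: [-3.142, -0.0, 1.576]
ft_force: [0.6, 0.5, -0.1]
opening: 0.527
```

```bash
python3 -c "
from h import *
go(600.7,-247.7,150,np.radians(90))"
```

```text
pos [ 243.9 -575.4  404.6] grasp z 233.6 yaw [-3.142 -0.     1.576] shift tool m [0.3259 0.3585 0.0837] turn z deg 0.3 f [ 0.6  0.5 -0.1] open 0.527 t 1.0833
```

Emit:
{"op": "apply_moves", "data": {"commands": [[0,0,0,0.0217,0.0239,0.005,0.05],[0,0,0,0.0217,0.0239,0.005,0.05],[0,0,0,0.0217,0.0239,0.005,0.05],[0,0,0,0.0217,0.0239,0.005,0.05],[0,0,0,0.0217,0.0239,0.005,0.05]]}}

```text
t: 1.5
eef_pos: [364.3, -465.9, 379.5]
tcp_rot: [3.142, 0.0, 1.57]
ft_force: [-0.3, -1.3, 0.8]
opening: 0.528
```

Emit:
{"op": "apply_moves", "data": {"commands": [[0,0,0,0.0217,0.0239,0.005,0.05],[0,0,0,0.0217,0.0239,0.005,0.05],[0,0,0,0.0217,0.0239,0.005,0.05],[0,0,0,0.0217,0.0239,0.005,0.05],[0,0,0,0.0217,0.0239,0.005,0.05]]}}

```text
t: 1.92
eef_pos: [484.0, -357.4, 354.5]
tcp_rot: [3.142, 0.0, 1.57]
ft_force: [0.5, -0.5, -0.6]
opening: 0.522
```

Emit:
{"op": "apply_moves", "data": {"commands": [[0,0,0,0.0217,0.0239,0.005,0.05],[0,0,0,0.0217,0.0239,0.005,0.05],[0,0,0,0.0217,0.0239,0.005,0.05],[0,0,0,0.0217,0.0239,0.005,0.05],[0,0,0,0.0217,0.0239,0.005,0.05]]}}

```text
t: 2.33
eef_pos: [603.6, -248.9, 329.4]
tcp_rot: [-3.142, 0.0, 1.57]
ft_force: [0.7, 0.0, 0.5]
opening: 0.522
```

```bash
python3 -c "
from h import *
go(600.7,-247.7,106,np.radians(90))
shot('wrist','w1')"
```

```text
pos [ 603.6 -248.9  329.4] grasp z 158.4 yaw [-3.142  0.     1.57 ] shift tool m [ 0.0012 -0.0029  0.0524] turn z deg -0.03 f [0.7 0.  0.5] open 0.522 t 2.3333
```

View pics/w1.png

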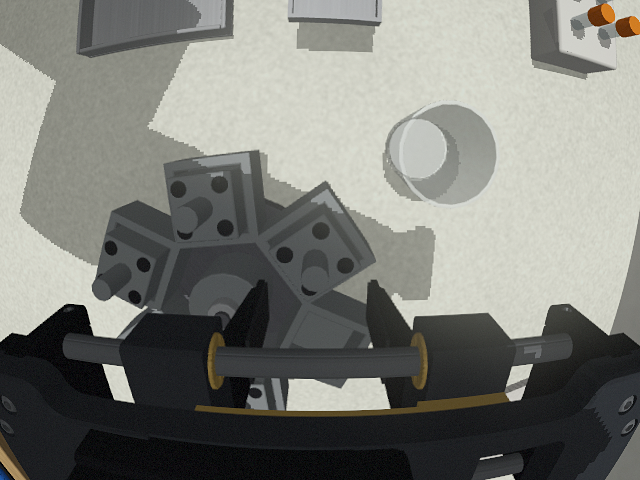

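```bash
cat >> h.py <<'E'
def wcast(c,px,z,s):
    px=np.atleast_2d(px).astype(float);u=px-[c["cx"],c["cy"]];r=np.hypot(*u.T);th=r/c["fx"]
    d=np.c_[np.sin(th)*u[:,0]/r,-np.sin(th)*u[:,1]/r,-np.cos(th)]
    T=c["T_tool_cam"];Rt=R.from_euler("xyz",s["tcp_rot"]).as_matrix()
    o=s["eef_pos"]+Rt@T[:3,3];d=d@(Rt@T[:3,:3]).T
    return o+d*((z-o[2])/d[:,2])[:,None]
E
python3 - <<'E'
from h import *
s=env.state();c=shot("wrist")
im=c["color"][:,:,::-1]
print(wcast(c,[(315,285),(315,292),(187,222),(103,290)],117,s).round(1))
cv2.imwrite("pics/w2.png",np.clip(cv2.resize(im[130:360,70:390],None,fx=2.5,fy=2.5,interpolation=cv2.INTER_CUBIC)*1.6,0,255).astype(np.uint8))
E
```

```text
[[ 605.  -247.9  117. ]
 [ 605.  -252.3  117. ]
 [ 533.6 -211.1  117. ]
 [ 468.3 -255.1  117. ]]
```

View pics/w2.png

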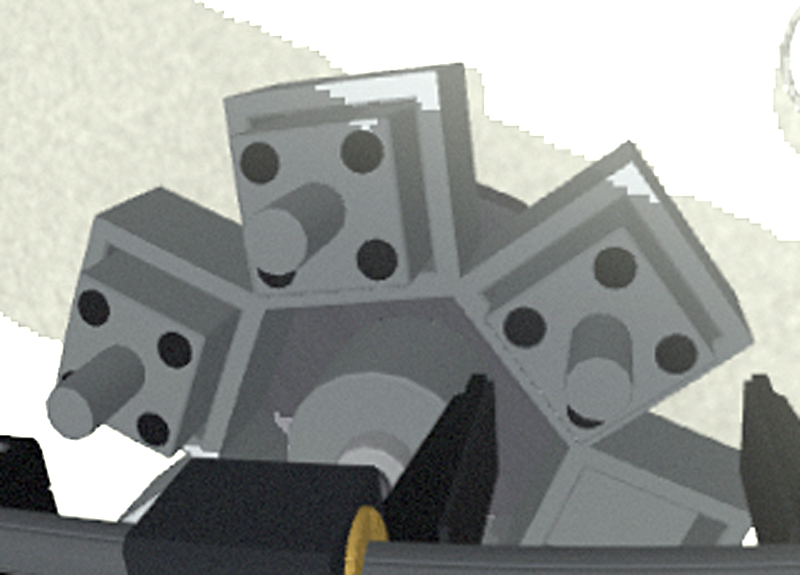

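Emit:
{"op": "apply_moves", "data": {"commands": [[0,0,0,0.001,-0.0025,0.022,0.05],[0,0,0,0,0,0.02,0.05],[0,0,0,0,0,0.01,0.05],[0,0,0,0,0,0,0.01],[0,0,0,0,0,0,0.01]]}}

```text
t: 2.85
eef_pos: [599.9, -249.7, 277.6]
tcp_rot: [-3.141, -0.0, 1.57]
ft_force: [0.2, 0.4, -0.3]
opening: 0.439
```

Emit:
{"op": "apply_moves", "data": {"commands": [[0,0,0,0,0,0,0.01],[0,0,0,0,0,0,0.01],[0,0,0,0,0,0,0.01],[0,0,0,0,0,0,0.01],[0,0,0,0,0,0,0.01]]}}

```text
t: 3.27
eef_pos: [600.0, -249.2, 277.9]
tcp_rot: [3.141, 0.0, 1.57]
ft_force: [-0.5, -0.9, -1.3]
opening: 0.164
```

Emit:
{"op": "apply_moves", "data": {"commands": [[0,0,0,0,0,0,0.01],[0,0,0,0,0,0,0.01],[0,0,0,0,0,0,0.01],[0,0,0,0,0,-0.003,0.01],[0,0,0,0,0,-0.003,0.01]]}}

```text
t: 3.68
eef_pos: [600.1, -249.2, 283.8]
tcp_rot: [-3.141, -0.0, 1.57]
ft_force: [0.7, 0.2, -0.0]
opening: 0.163
```

Emit:
{"op": "apply_moves", "data": {"commands": [[0,0,0,0,0,-0.007,0.01],[0,0,0,0,0,-0.012,0.01],[0,0,0,0,0,-0.015,0.01],[0,0,0,0,0,-0.015,0.01],[0,0,0,0,0,-0.015,0.01]]}}

```text
t: 4.1
eef_pos: [600.0, -249.1, 349.6]
tcp_rot: [3.141, 0.0, 1.57]
ft_force: [0.0, 0.0, -0.4]
opening: 0.163
```

Emit:
{"op": "apply_moves", "data": {"commands": [[0,0,0,0.0348,-0.0105,0,0.01],[0,0,0,0.0348,-0.0105,0,0.01],[0,0,0,0.0348,-0.0105,0,0.01],[0,0,0,0.0348,-0.0105,0,0.01],[0,0,0,0.0348,-0.0105,0,0.01]]}}

```text
t: 4.52
eef_pos: [546.9, -73.8, 349.0]
tcp_rot: [3.14, 0.0, 1.57]
ft_force: [0.7, 0.4, -1.3]
opening: 0.16
```

Emit:
{"op": "apply_moves", "data": {"commands": [[0,0,0,0.0348,-0.0105,0,0.01],[0,0,0,0.0348,-0.0105,0,0.01],[0,0,0,0.0348,-0.0105,0,0.01],[0,0,0,0.0348,-0.0105,0,0.01],[0,0,0,0.0348,-0.0105,0,0.01]]}}

```text
t: 4.93
eef_pos: [494.5, 100.4, 348.9]
tcp_rot: [3.14, -0.0, 1.57]
ft_force: [-0.2, -0.7, -1.6]
opening: 0.163
```

Emit:
{"op": "apply_moves", "data": {"commands": [[0,0,6.8,0,0,0,0.01],[0,0,6.8,0,0,0,0.01],[0,0,6.8,0,0,0,0.01],[0,0,6.8,0,0,0,0.01],[0,0,6.8,0,0,0,0.01]]}}

```text
t: 5.35
eef_pos: [495.3, 99.1, 348.9]
tcp_rot: [3.14, -0.001, 0.971]
ft_force: [-0.3, -0.4, -1.2]
opening: 0.162
```

```bash
python3 - <<'E'
from h import *
go(495,99,90)
s=env.state();c=shot("wrist","w3");t=shot("side")
im=np.hstack([cv2.resize(c["color"],(400,300)),cv2.resize(t["color"],(400,300))])
cv2.imwrite("pics/c2.png",im[:,:,::-1])
E
```

```text
pos [495.3  99.1 348.9] grasp z 177.9 yaw [ 3.14e+00 -1.00e-03  9.71e-01] shift tool m [-0.0003 -0.0003  0.0879] turn z deg None f [-0.3 -0.4 -1.2] open 0.162 t 5.35
```

View pics/c2.png

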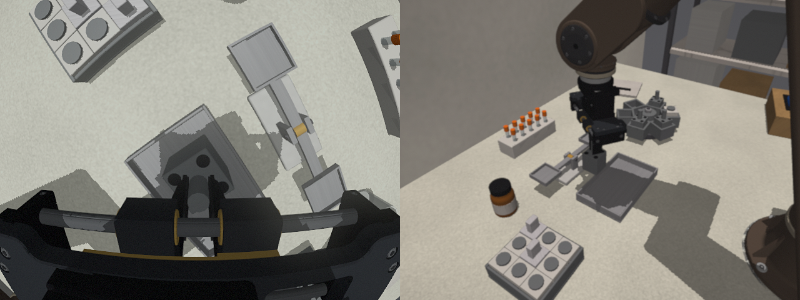

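Emit:
{"op": "apply_moves", "data": {"commands": [[0,0,0,0,0,0.03,0.01],[0,0,0,0,0,0.03,0.01],[0,0,0,0,0,0.025,0.01],[0,0,0,0,0,0.01,0.01],[0,0,0,0,0,0.005,0.01]]}}

```text
t: 5.87
eef_pos: [495.4, 98.8, 246.9]
tcp_rot: [-3.14, 0.001, 0.98]
ft_force: [0.2, -0.4, 0.0]
opening: 0.161
```

Emit:
{"op": "apply_moves", "data": {"commands": [[0,0,0,0,0,0.001,0.01],[0,0,0,0,0,0,0.04],[0,0,0,0,0,0,0.04],[0,0,0,0,0,0,0.04],[0,0,0,0,0,0,0.04]]}}

```text
t: 6.28
eef_pos: [495.4, 98.9, 247.6]
tcp_rot: [3.14, -0.001, 0.977]
ft_force: [-0.0, -0.1, 0.1]
opening: 0.384
```

Emit:
{"op": "apply_moves", "data": {"commands": [[0,0,0,0,0,-0.012,0.04],[0,0,0,0,0,-0.025,0.04],[0,0,0,0,0,-0.03,0.04],[0,0,0,0,0,-0.03,0.04],[0,0,0,0,0,0,0.04]]}}

```text
t: 6.7
eef_pos: [495.7, 99.0, 348.9]
tcp_rot: [3.135, -0.005, 0.977]
ft_force: [-0.2, 0.1, 1.2]
opening: 0.418
```

Emit:
{"op": "apply_moves", "data": {"commands": [[0,0,-6.8,0,0,0,0.04],[0,0,-6.8,0,0,0,0.04],[0,0,-6.8,0,0,0,0.04],[0,0,-6.8,0,0,0,0.04],[0,0,-6.8,0,0,0,0.04]]}}

```text
t: 7.12
eef_pos: [495.1, 98.9, 343.7]
tcp_rot: [3.141, 0.0, 1.576]
ft_force: [1.2, 0.4, 0.1]
opening: 0.415
```

```bash
python3 - <<'E'
from h import *
go(529,-213,150,np.radians(90))
E
```

```text
pos [495.1  98.9 343.7] grasp z 172.7 yaw [3.141 0.    1.576] shift tool m [-0.312   0.0322  0.0227] turn z deg 0.31 f [1.2 0.4 0.1] open 0.415 t 7.1167
```

Emit:
{"op": "apply_moves", "data": {"commands": [[0,0,0.3,-0.0347,0.0036,0,0.05],[0,0,0,-0.0347,0.0036,0,0.05],[0,0,0,-0.0347,0.0036,0,0.05],[0,0,0,-0.0347,0.0036,0,0.05],[0,0,0,-0.0347,0.0036,0,0.05]]}}

```text
t: 7.53
eef_pos: [512.2, -76.3, 343.7]
tcp_rot: [3.141, 0.0, 1.565]
ft_force: [1.0, -0.6, -0.3]
opening: 0.526
```

Emit:
{"op": "apply_moves", "data": {"commands": [[0,0,0,-0.0347,0.0036,0,0.05],[0,0,0,-0.0347,0.0036,0,0.05],[0,0,0,-0.0347,0.0036,0,0.05],[0,0,0,-0.0347,0.0036,0,0.05],[0,0,0,0,0,0,0.05]]}}

```text
t: 7.95
eef_pos: [526.3, -218.5, 343.5]
tcp_rot: [3.14, 0.002, 1.562]
ft_force: [-1.4, 0.4, -0.7]
opening: 0.525
```

```bash
python3 - <<'E'
from h import *
go(529,-213,106,np.radians(90))
E
```

```text
pos [ 526.3 -218.5  343.5] grasp z 172.5 yaw [3.140e+00 2.000e-03 1.562e+00] shift tool m [0.0056 0.0026 0.0665] turn z deg -0.53 f [-1.4  0.4 -0.7] open 0.525 t 7.95
```

Emit:
{"op": "apply_moves", "data": {"commands": [[0,0,0,0,0.001,0.02,0.05],[0,0,0,0,0,0.02,0.05],[0,0,0,0,0,0.02,0.05],[0,0,0,0,0,0.006,0.05],[0,0,0,0,0,0,0.05]]}}

```text
t: 8.37
eef_pos: [527.0, -213.4, 276.7]
tcp_rot: [-3.14, -0.001, 1.565]
ft_force: [-0.2, -0.6, 0.7]
opening: 0.525
```

```bash
python3 - <<'E'
from h import *
go(529,-213,106,np.radians(90))
E
```

```text
pos [ 527.  -213.4  276.7] grasp z 105.7 yaw [-3.140e+00 -1.000e-03  1.565e+00] shift tool m [ 0.0004  0.002  -0.0003] turn z deg -0.33 f [-0.2 -0.6  0.7] open 0.525 t 8.3667
```

Emit:
{"op": "apply_moves", "data": {"commands": [[0,0,0,0,0.001,0,0.01],[0,0,0,0,0,0,0.01],[0,0,0,0,0,0,0.01],[0,0,0,0,0,0,0.01],[0,0,0,0,0,0,0.01]]}}

```text
t: 8.78
eef_pos: [528.1, -213.6, 278.3]
tcp_rot: [3.141, 0.0, 1.565]
ft_force: [0.6, 0.1, -0.1]
opening: 0.231
```

Emit:
{"op": "apply_moves", "data": {"commands": [[0,0,0,0,0,0,0.01],[0,0,0,0,0,0,0.01],[0,0,0,0,0,0,0.01],[0,0,0,0,0,0,0.01],[0,0,0,0,0,0,0.01]]}}

```text
t: 9.2
eef_pos: [528.0, -213.6, 277.8]
tcp_rot: [3.141, 0.0, 1.565]
ft_force: [0.4, 0.3, 1.0]
opening: 0.162
```

Emit:
{"op": "apply_moves", "data": {"commands": [[0,0,0,0,0,-0.007,0.01],[0,0,0,0,0,-0.015,0.01],[0,0,0,0,0,-0.015,0.01],[0,0,0,0,0,-0.015,0.01],[0,0,0,0,0,-0.018,0.01]]}}

```text
t: 9.62
eef_pos: [527.9, -213.5, 348.4]
tcp_rot: [-3.141, -0.0, 1.565]
ft_force: [0.8, 0.6, -1.4]
opening: 0.16
```

Emit:
{"op": "apply_moves", "data": {"commands": [[0,0,0,0.0347,-0.011,0,0.01],[0,0,0,0.0347,-0.011,0,0.01],[0,0,0,0.0347,-0.011,0,0.01],[0,0,0,0.0347,-0.011,0,0.01],[0,0,0,0.0347,-0.011,0,0.01]]}}

```text
t: 10.03
eef_pos: [473.2, -38.4, 348.2]
tcp_rot: [3.141, 0.0, 1.564]
ft_force: [1.0, 0.3, -1.5]
opening: 0.159
```

Emit:
{"op": "apply_moves", "data": {"commands": [[0,0,0,0.0347,-0.011,0,0.01],[0,0,0,0.0347,-0.011,0,0.01],[0,0,0,0.0347,-0.011,0,0.01],[0,0,0,0.0347,-0.011,0,0.01],[0,0,0,0,0,0,0.01]]}}

```text
t: 10.45
eef_pos: [428.8, 103.3, 348.2]
tcp_rot: [-3.141, -0.0, 1.569]
ft_force: [-0.3, -0.2, 0.1]
opening: 0.163
```

```bash
python3 - <<'E'
from h import *
go(429,99,76)
c=shot("side");d=shot("top")
im=np.hstack([cv2.resize(c["color"],(400,300)),cv2.resize(d["color"],(400,300))])
cv2.imwrite("pics/c3.png",im[:,:,::-1])
E
```

```text
pos [428.8 103.3 348.2] grasp z 177.2 yaw [-3.141 -0.     1.569] shift tool m [-0.0043  0.0002  0.1012] turn z deg None f [-0.3 -0.2  0.1] open 0.163 t 10.45
```

View pics/c3.png

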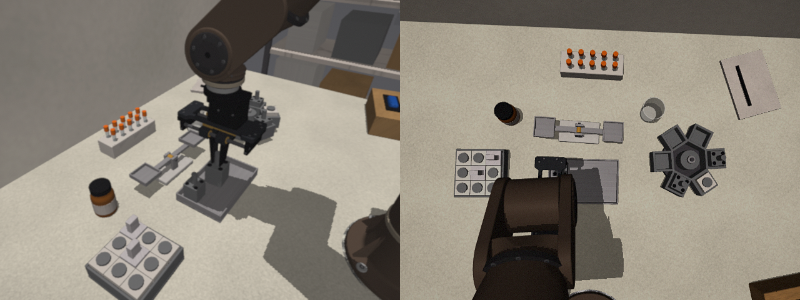

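Emit:
{"op": "apply_moves", "data": {"commands": [[0,0,0,0,0,0.03,0.01],[0,0,0,0,0,0.03,0.01],[0,0,0,0,0,0.025,0.01],[0,0,0,0,0,0.01,0.01],[0,0,0,0,0,0.004,0.01]]}}

```text
t: 10.97
eef_pos: [431.2, 98.1, 247.1]
tcp_rot: [-3.139, 0.0, 1.563]
ft_force: [0.0, 0.0, -0.6]
opening: 0.161
```

Emit:
{"op": "apply_moves", "data": {"commands": [[0,0,0,0,0,0.001,0.01],[0,0,0,0,0,0,0.04],[0,0,0,0,0,0,0.04],[0,0,0,0,0,0,0.04],[0,0,0,0,0,0,0.04]]}}

```text
t: 11.38
eef_pos: [431.0, 99.2, 248.4]
tcp_rot: [3.14, -0.0, 1.565]
ft_force: [-0.4, -0.1, 0.0]
opening: 0.381
```

Emit:
{"op": "apply_moves", "data": {"commands": [[0,0,0,0,0,-0.012,0.04],[0,0,0,0,0,-0.025,0.04],[0,0,0,0,0,-0.03,0.04],[0,0,0,0,0,-0.03,0.04],[0,0,0,0,0,0,0.04]]}}

```text
t: 11.8
eef_pos: [431.2, 99.4, 349.5]
tcp_rot: [3.134, -0.001, 1.565]
ft_force: [0.3, -0.2, 0.8]
opening: 0.421
```

```bash
python3 - <<'E'
from h import *
go(463,-258,150,np.radians(90))
E
```

```text
pos [431.2  99.4 349.5] grasp z 178.5 yaw [ 3.134e+00 -1.000e-03  1.565e+00] shift tool m [-0.3573  0.0335  0.0285] turn z deg -0.32 f [ 0.3 -0.2  0.8] open 0.421 t 11.8
```

Emit:
{"op": "apply_moves", "data": {"commands": [[0,0,-0.3,-0.0357,0.0032,0,0.05],[0,0,0,-0.0357,0.0032,0,0.05],[0,0,0,-0.0357,0.0032,0,0.05],[0,0,0,-0.0357,0.0032,0,0.05],[0,0,0,-0.0357,0.0032,0,0.05]]}}

```text
t: 12.22
eef_pos: [446.2, -80.8, 344.8]
tcp_rot: [3.141, 0.0, 1.571]
ft_force: [-0.0, 0.8, -0.5]
opening: 0.521
```

Emit:
{"op": "apply_moves", "data": {"commands": [[0,0,0,-0.0357,0.0032,0,0.05],[0,0,0,-0.0357,0.0032,0,0.05],[0,0,0,-0.0357,0.0032,0,0.05],[0,0,0,-0.0357,0.0032,0,0.05],[0,0,0,-0.0357,0.0032,0,0.05]]}}

```text
t: 12.63
eef_pos: [462.1, -259.5, 344.7]
tcp_rot: [3.141, 0.0, 1.57]
ft_force: [1.2, 0.4, 0.1]
opening: 0.525
```

Emit:
{"op": "apply_moves", "data": {"commands": [[0,0,0,0,0,0,0.05],[0,0,0,0,0,0,0.05],[0,0,0,0,0,0.02,0.05],[0,0,0,0,0,0,0.05],[0,0,0,0,0,0,0.05]]}}

```text
t: 13.05
eef_pos: [462.3, -256.8, 324.4]
tcp_rot: [-3.14, -0.001, 1.571]
ft_force: [0.3, 0.1, -0.6]
opening: 0.529
```

```bash
python3 - <<'E'
from h import *
go(463,-258,106,np.radians(90))
E
```

```text
pos [ 462.3 -256.8  324.4] grasp z 153.4 yaw [-3.140e+00 -1.000e-03  1.571e+00] shift tool m [-0.0013  0.0007  0.0474] turn z deg 0.02 f [ 0.3  0.1 -0.6] open 0.529 t 13.05
```

Emit:
{"op": "apply_moves", "data": {"commands": [[0,0,0,-0.001,0.0005,0.02,0.05],[0,0,0,0,0,0.02,0.05],[0,0,0,0,0,0.007,0.05],[0,0,0,0,0,0,0.05],[0,0,0,0,0,0,0.01]]}}

```text
t: 13.47
eef_pos: [463.2, -258.5, 278.4]
tcp_rot: [3.142, 0.0, 1.571]
ft_force: [-0.0, -0.7, 0.0]
opening: 0.497
```

Emit:
{"op": "apply_moves", "data": {"commands": [[0,0,0,0,0,0,0.01],[0,0,0,0,0,0,0.01],[0,0,0,0,0,0,0.01],[0,0,0,0,0,0,0.01],[0,0,0,0,0,0,0.01]]}}

```text
t: 13.88
eef_pos: [463.0, -258.8, 278.1]
tcp_rot: [3.141, 0.0, 1.57]
ft_force: [-2.2, 0.4, -0.7]
opening: 0.163
```

Emit:
{"op": "apply_moves", "data": {"commands": [[0,0,0,0,0,0,0.01],[0,0,0,0,0,0,0.01],[0,0,0,0,0,0,0.01],[0,0,0,0,0,0,0.01],[0,0,0,0,0,-0.007,0.01]]}}

```text
t: 14.3
eef_pos: [462.8, -258.7, 284.0]
tcp_rot: [-3.14, -0.001, 1.57]
ft_force: [-0.2, 0.5, -0.9]
opening: 0.163
```

Emit:
{"op": "apply_moves", "data": {"commands": [[0,0,0,0,0,-0.015,0.01],[0,0,0,0,0,-0.015,0.01],[0,0,0,0,0,-0.015,0.01],[0,0,0,0,0,-0.018,0.01],[0,0,0,0,0,0,0.01]]}}

```text
t: 14.72
eef_pos: [463.2, -258.9, 350.7]
tcp_rot: [3.138, 0.002, 1.57]
ft_force: [-0.2, -0.1, 0.1]
opening: 0.164
```

Emit:
{"op": "apply_moves", "data": {"commands": [[0,0,0,0.0355,0.004,0,0.01],[0,0,0,0.0355,0.004,0,0.01],[0,0,0,0.0355,0.004,0,0.01],[0,0,0,0.0355,0.004,0,0.01],[0,0,0,0.0355,0.004,0,0.01]]}}

```text
t: 15.13
eef_pos: [482.8, -79.7, 347.2]
tcp_rot: [-3.141, -0.0, 1.57]
ft_force: [0.7, -0.6, 0.1]
opening: 0.16
```

Emit:
{"op": "apply_moves", "data": {"commands": [[0,0,0,0.0355,0.004,0,0.01],[0,0,0,0.0355,0.004,0,0.01],[0,0,0,0.0355,0.004,0,0.01],[0,0,0,0,0,0,0.01],[0,0,0,0,0,0,0.01]]}}

```text
t: 15.55
eef_pos: [495.0, 26.8, 347.2]
tcp_rot: [-3.141, 0.0, 1.574]
ft_force: [0.1, -0.7, -1.2]
opening: 0.162
```

Emit:
{"op": "apply_moves", "data": {"commands": [[0,0,-6.5,0,0,0,0.01],[0,0,-6.5,0,0,0,0.01],[0,0,-6.5,0,0,0,0.01],[0,0,-6.5,0,0,0,0.01],[0,0,0,0,0,0,0.01]]}}

```text
t: 15.97
eef_pos: [495.0, 24.1, 347.3]
tcp_rot: [-3.141, -0.0, 2.028]
ft_force: [0.3, 0.6, -1.1]
opening: 0.162
```

```bash
python3 - <<'E'
from h import *
go(495,27,76)
c=shot("side");
a=cast(c,[(0,0)],0)
ref=cv2.imread("pics/side0.png")[:,:,::-1]
# tray moved? tray near/left/right corners region difference
for n,q in {"tray":(240,350,280,420)}.items(): print(n)
cv2.imwrite("pics/side1.png",c["color"][:,:,::-1])
E
```

```text
pos [495.   24.1 347.3] grasp z 176.3 yaw [-3.141 -0.     2.028] shift tool m [0.0026 0.0013 0.1003] turn z deg None f [ 0.3  0.6 -1.1] open 0.162 t 15.9667
tray
```

View pics/side1.png

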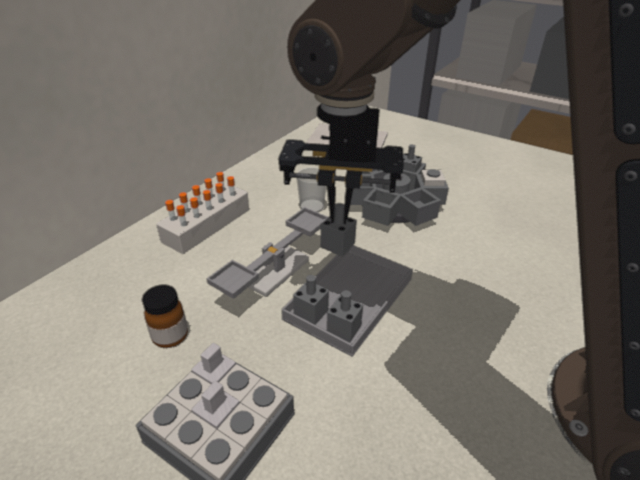

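Emit:
{"op": "apply_moves", "data": {"commands": [[0,0,0,0.002,0.001,0.03,0.01],[0,0,0,0,0,0.03,0.01],[0,0,0,0,0,0.025,0.01],[0,0,0,0,0,0.01,0.01],[0,0,0,0,0,0.003,0.01]]}}

```text
t: 16.43
eef_pos: [495.0, 27.0, 248.1]
tcp_rot: [-3.139, -0.002, 2.021]
ft_force: [0.3, 0.1, -0.8]
opening: 0.164
```

Emit:
{"op": "apply_moves", "data": {"commands": [[0,0,0,0,0,0.001,0.01],[0,0,0,0,0,0,0.04],[0,0,0,0,0,0,0.04],[0,0,0,0,0,0,0.04],[0,0,0,0,0,0,0.04]]}}

```text
t: 16.85
eef_pos: [495.3, 27.5, 249.6]
tcp_rot: [3.14, 0.001, 2.024]
ft_force: [-0.6, -0.5, 0.4]
opening: 0.382
```

Emit:
{"op": "apply_moves", "data": {"commands": [[0,0,0,0,0,-0.012,0.04],[0,0,0,0,0,-0.025,0.04],[0,0,0,0,0,-0.03,0.04],[0,0,0,0,0,-0.03,0.04],[0,0,0,0,0,0,0.04]]}}

```text
t: 17.27
eef_pos: [495.6, 27.5, 350.9]
tcp_rot: [3.135, 0.004, 2.024]
ft_force: [0.4, -0.1, 0.9]
opening: 0.421
```

Emit:
{"op": "apply_moves", "data": {"commands": [[0,0,6.5,0,0,0,0.05],[0,0,6.5,0,0,0,0.05],[0,0,6.5,0,0,0,0.05],[0,0,6.5,0,0,0,0.05],[0,0,0,0,0,0,0.05]]}}

```text
t: 17.68
eef_pos: [495.0, 27.5, 345.7]
tcp_rot: [3.141, 0.0, 1.565]
ft_force: [-0.7, -0.3, 0.1]
opening: 0.527
```

Emit:
{"op": "apply_moves", "data": {"commands": [[0,0,0,-0.036,0.0041,0,0.05],[0,0,0,-0.036,0.0041,0,0.05],[0,0,0,-0.036,0.0041,0,0.05],[0,0,0,-0.036,0.0041,0,0.05],[0,0,0,-0.036,0.0041,0,0.05]]}}

```text
t: 18.1
eef_pos: [515.4, -154.2, 345.7]
tcp_rot: [3.141, 0.0, 1.575]
ft_force: [0.9, 0.1, -0.1]
opening: 0.528
```

Emit:
{"op": "apply_moves", "data": {"commands": [[0,0,0,-0.036,0.0041,0,0.05],[0,0,0,-0.036,0.0041,0,0.05],[0,0,0,-0.036,0.0041,0,0.05],[0,0,0,-0.036,0.0041,0,0.05],[0,0,0,-0.036,0.0041,0,0.05]]}}

```text
t: 18.52
eef_pos: [535.7, -334.4, 345.6]
tcp_rot: [3.142, 0.0, 1.574]
ft_force: [0.5, -0.1, -0.8]
opening: 0.526
```

Emit:
{"op": "apply_moves", "data": {"commands": [[0,0,0,-0.036,0.0041,0,0.05],[0,0,0,0,0,0,0.05],[0,0,0,0,0,0.01,0.05],[0,0,0,0,0,0,0.05],[0,0,0,0,0,0,0.05]]}}

```text
t: 18.93
eef_pos: [540.0, -367.5, 334.8]
tcp_rot: [-3.14, -0.001, 1.572]
ft_force: [-0.0, 0.3, 0.3]
opening: 0.529
```

```bash
python3 - <<'E'
from h import *
go(540.2,-372,106,np.radians(90))
E
```

```text
pos [ 540.  -367.5  334.8] grasp z 163.8 yaw [-3.140e+00 -1.000e-03  1.572e+00] shift tool m [-0.0046  0.0003  0.0578] turn z deg 0.1 f [-0.   0.3  0.3] open 0.529 t 18.9333
```

Emit:
{"op": "apply_moves", "data": {"commands": [[0,0,0,-0.0045,0.0005,0.02,0.05],[0,0,0,0,0,0.02,0.05],[0,0,0,0,0,0.017,0.05],[0,0,0,0,0,0,0.05],[0,0,0,0,0,0,0.01]]}}

```text
t: 19.35
eef_pos: [540.8, -372.2, 278.7]
tcp_rot: [-3.141, -0.001, 1.572]
ft_force: [0.2, -0.1, 0.1]
opening: 0.493
```

Emit:
{"op": "apply_moves", "data": {"commands": [[0,0,0,0,0,0,0.01],[0,0,0,0,0,0,0.01],[0,0,0,0,0,0,0.01],[0,0,0,0,0,0,0.01],[0,0,0,0,0,0,0.01]]}}

```text
t: 19.77
eef_pos: [540.5, -373.1, 279.3]
tcp_rot: [3.141, 0.001, 1.57]
ft_force: [-1.4, -0.0, -0.9]
opening: 0.164
```

Emit:
{"op": "apply_moves", "data": {"commands": [[0,0,0,0,0,0,0.01],[0,0,0,0,0,0,0.01],[0,0,0,0,0,0,0.01],[0,0,0,0,0,0,0.01],[0,0,0,0,0,-0.007,0.01]]}}

```text
t: 20.18
eef_pos: [540.3, -373.0, 284.7]
tcp_rot: [-3.14, -0.001, 1.57]
ft_force: [-0.1, 0.1, -1.0]
opening: 0.163
```

Emit:
{"op": "apply_moves", "data": {"commands": [[0,0,0,0,0,-0.015,0.01],[0,0,0,0,0,-0.015,0.01],[0,0,0,0,0,-0.015,0.01],[0,0,0,0,0,-0.018,0.01],[0,0,0,0,0,0,0.01]]}}

```text
t: 20.6
eef_pos: [540.7, -373.3, 352.2]
tcp_rot: [3.138, 0.003, 1.57]
ft_force: [0.1, 0.4, -0.8]
opening: 0.161
```

Emit:
{"op": "apply_moves", "data": {"commands": [[0,0,0,0.0333,-0.0092,0,0.01],[0,0,0,0.0333,-0.0092,0,0.01],[0,0,0,0.0333,-0.0092,0,0.01],[0,0,0,0.0333,-0.0092,0,0.01],[0,0,0,0.0333,-0.0092,0,0.01]]}}

```text
t: 21.02
eef_pos: [493.7, -205.1, 348.1]
tcp_rot: [-3.141, -0.0, 1.57]
ft_force: [-0.2, -0.2, -1.2]
opening: 0.161
```

Emit:
{"op": "apply_moves", "data": {"commands": [[0,0,0,0.0333,-0.0092,0,0.01],[0,0,0,0.0333,-0.0092,0,0.01],[0,0,0,0.0333,-0.0092,0,0.01],[0,0,0,0.0333,-0.0092,0,0.01],[0,0,0,0.0333,-0.0092,0,0.01]]}}

```text
t: 21.43
eef_pos: [447.8, -38.6, 348.3]
tcp_rot: [-3.141, -0.0, 1.57]
ft_force: [1.2, 0.3, -0.7]
opening: 0.161
```

Emit:
{"op": "apply_moves", "data": {"commands": [[0,0,0,0.0333,-0.0092,0,0.01],[0,0,0,0.0333,-0.0092,0,0.01],[0,0,0,0,0,0,0.01],[0,0,0,0,0,0,0.01],[0,0,0,0,0,0,0.01]]}}

```text
t: 21.85
eef_pos: [430.5, 26.4, 348.5]
tcp_rot: [3.142, 0.0, 1.571]
ft_force: [-0.6, -0.5, -0.5]
opening: 0.164
```

```bash
python3 - <<'E'
from h import *
go(429,27,76)
c=shot("side","side2")
# tray moved check: difference with side1 in the tray's near corner and right corner
a=cv2.imread("pics/side1.png");b=cv2.imread("pics/side2.png")
d=cv2.absdiff(a,b).max(2)
for n,(x0,y0,x1,y1) in {"near":(340,330,365,355),"left":(278,295,300,325),"right":(385,260,420,300)}.items(): print(n,(d[y0:y1,x0:x1]>25).mean().round(3))
E
```

```text
pos [430.5  26.4 348.5] grasp z 177.5 yaw [3.142 0.    1.571] shift tool m [ 0.0006 -0.0016  0.1015] turn z deg None f [-0.6 -0.5 -0.5] open 0.164 t 21.85
near 0.0
left 0.0
right 0.018
```

Emit:
{"op": "apply_moves", "data": {"commands": [[0,0,0,0,-0.001,0.03,0.01],[0,0,0,0,0,0.03,0.01],[0,0,0,0,0,0.025,0.01],[0,0,0,0,0,0.01,0.01],[0,0,0,0,0,0.004,0.01]]}}

```text
t: 22.32
eef_pos: [429.6, 25.4, 247.9]
tcp_rot: [-3.139, -0.0, 1.568]
ft_force: [0.4, 4.1, 28.1]
opening: 0.161
```

Emit:
{"op": "apply_moves", "data": {"commands": [[0,0,0,0,0,0.001,0.01],[0,0,0,0,0,0,0.04],[0,0,0,0,0,0,0.04],[0,0,0,0,0,0,0.04],[0,0,0,0,0,0,0.04]]}}

```text
t: 22.73
eef_pos: [429.5, 26.4, 249.2]
tcp_rot: [3.14, 0.0, 1.57]
ft_force: [-0.1, 0.6, -0.2]
opening: 0.384
```

Emit:
{"op": "apply_moves", "data": {"commands": [[0,0,0,0,0,-0.012,0.04],[0,0,0,0,0,-0.025,0.04],[0,0,0,0,0,-0.03,0.04],[0,0,0,0,0,-0.03,0.04],[0,0,0,0,0,0,0.04]]}}

```text
t: 23.15
eef_pos: [429.8, 26.7, 350.3]
tcp_rot: [3.134, 0.001, 1.57]
ft_force: [0.4, -0.2, 0.4]
opening: 0.424
```

Emit:
{"op": "apply_moves", "data": {"commands": [[0,0,-1.3,0.0339,0.0118,0,0.035],[0,0,0,0.0339,0.0118,0,0.035],[0,0,0,0.0339,0.0118,0,0.035],[0,0,0,0.0339,0.0118,0,0.035],[0,0,0,0.0339,0.0118,0,0.035]]}}

```text
t: 23.57
eef_pos: [485.5, 198.9, 345.6]
tcp_rot: [3.141, 0.0, 1.593]
ft_force: [1.0, -1.9, 0.1]
opening: 0.366
```

Emit:
{"op": "apply_moves", "data": {"commands": [[0,0,0,0.0339,0.0118,0,0.035],[0,0,0,0.0339,0.0118,0,0.035],[0,0,0,0.0339,0.0118,0,0.035],[0,0,0,0,0,0.03,0.035],[0,0,0,0,0,0,0.035]]}}

```text
t: 23.98
eef_pos: [517.6, 300.7, 311.5]
tcp_rot: [-3.137, 0.002, 1.595]
ft_force: [-0.7, -0.5, -0.0]
opening: 0.364
```

Emit:
{"op": "apply_moves", "data": {"commands": [[0,0,0,0,0,0,0.035],[0,0,0,0,0,0,0.035],[0,0,0,0,0,0,0.035]]}}

```text
t: 24.23
eef_pos: [518.6, 298.8, 316.9]
tcp_rot: [3.141, -0.0, 1.592]
ft_force: [1.2, -0.8, -0.5]
opening: 0.367
```

```bash
python3 - <<'E'
from h import *
go(524.3,298.8,79,np.radians(91.36))
s=env.state();c=shot("wrist","w4")
im=c["color"][:,:,::-1];cv2.imwrite("pics/w4.png",np.clip(im*1.3,0,255).astype(np.uint8))
E
```

```text
pos [518.6 298.8 316.9] grasp z 145.9 yaw [ 3.141 -0.     1.592] shift tool m [-0.0001  0.0056  0.0669] turn z deg -0.16 f [ 1.2 -0.8 -0.5] open 0.367 t 24.2333
```

View pics/w4.png

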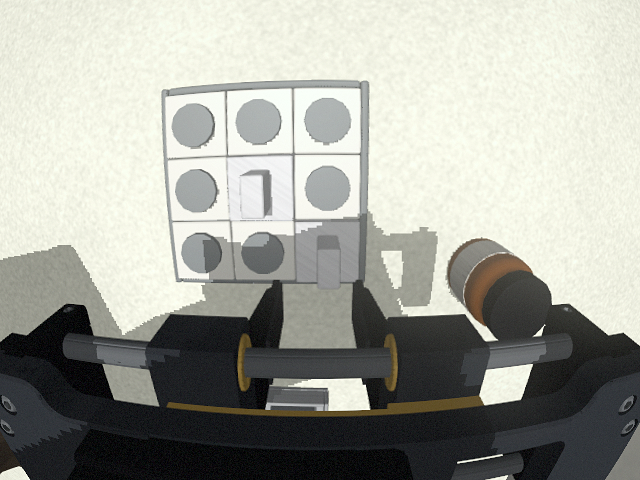

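Emit:
{"op": "apply_moves", "data": {"commands": [[0,0,-0.1,0,0.0056,0.02,0.035],[0,0,0,0,0,0.02,0.035],[0,0,0,0,0,0.017,0.035],[0,0,0,0,0,0.009,0.035],[0,0,0,0,0,0,0.035]]}}

```text
t: 24.7
eef_pos: [524.0, 299.1, 248.7]
tcp_rot: [-3.14, 0.001, 1.594]
ft_force: [0.0, -0.6, -0.1]
opening: 0.368
```

Emit:
{"op": "apply_moves", "data": {"commands": [[0,0,0,0,0,0,0.005],[0,0,0,0,0,0,0.005],[0,0,0,0,0,0,0.005],[0,0,0,0,0,0,0.005],[0,0,0,0,0,0,0.005]]}}

```text
t: 25.12
eef_pos: [524.3, 299.7, 250.5]
tcp_rot: [3.14, -0.0, 1.595]
ft_force: [1.1, -0.8, 4.1]
opening: 0.146
```

Emit:
{"op": "apply_moves", "data": {"commands": [[0,0,0,0,0,0,0.005],[0,0,0,0,0,0,0.005],[0,0,0,0,0,0,0.005],[0,0,0,0,0,0,0.005],[0,0,0,0,0,-0.001,0.005]]}}

```text
t: 25.53
eef_pos: [524.1, 299.6, 250.9]
tcp_rot: [3.141, 0.0, 1.595]
ft_force: [1.8, 0.1, -2.8]
opening: 0.144
```

Emit:
{"op": "apply_moves", "data": {"commands": [[0,0,0,0,0,-0.002,0.005],[0,0,0,0,0,-0.002,0.005],[0,0,0,0,0,-0.002,0.005],[0,0,0,0,0,-0.002,0.005],[0,0,0,0,0,-0.002,0.005]]}}

```text
t: 25.95
eef_pos: [524.1, 299.7, 260.8]
tcp_rot: [-3.141, 0.0, 1.595]
ft_force: [0.2, -0.0, -2.1]
opening: 0.145
```

```bash
python3 - <<'E'
from h import *
go(524.3,298.8,79,np.radians(91.36))
E
```

```text
pos [524.1 299.7 260.8] grasp z 89.8 yaw [-3.141  0.     1.595] shift tool m [-0.0009  0.0002  0.0108] turn z deg 0.0 f [ 0.2 -0.  -2.1] open 0.145 t 25.95
```

Emit:
{"op": "apply_moves", "data": {"commands": [[0,0,0,0,0,-0.004,0.005],[0,0,0,0,0,-0.004,0.005],[0,0,0,0,0,-0.004,0.005],[0,0,0,0,0,-0.004,0.005],[0,0,0,0,0,-0.004,0.005]]}}

```text
t: 26.37
eef_pos: [524.1, 299.7, 281.2]
tcp_rot: [-3.142, 0.0, 1.595]
ft_force: [-0.4, 0.7, -2.3]
opening: 0.144
```

Emit:
{"op": "apply_moves", "data": {"commands": [[0,0,0,0,0,-0.004,0.005],[0,0,0,0,0,-0.004,0.005],[0,0,0,0,0,-0.004,0.005],[0,0,0,0,0,-0.004,0.005],[0,0,0,0,0,-0.004,0.005]]}}

```text
t: 26.78
eef_pos: [524.1, 299.6, 301.1]
tcp_rot: [-3.141, 0.0, 1.595]
ft_force: [0.9, -0.3, -2.1]
opening: 0.145
```

Emit:
{"op": "apply_moves", "data": {"commands": [[0,0,0,0,0,-0.01,0.005],[0,0,0,0,0,-0.015,0.005],[0,0,0,0,0,-0.018,0.005],[0,0,0,0,0,0,0.005],[0,0,0,0,0,0,0.005]]}}

```text
t: 27.2
eef_pos: [524.0, 299.7, 344.5]
tcp_rot: [3.14, -0.001, 1.595]
ft_force: [0.6, 0.0, -2.8]
opening: 0.145
```

```bash
python3 - <<'E'
from h import *
go(621.8,150.2,150,np.radians(87.75))
c=shot("side","side3")["color"][:,:,::-1];w=shot("wrist")["color"][:,:,::-1]
cv2.imwrite("pics/c4.png",np.hstack([cv2.resize(c[250:,80:400],(440,316)),cv2.resize(w,(360,316))]))
E
```

```text
pos [524.  299.7 344.5] grasp z 173.5 yaw [ 3.140e+00 -1.000e-03  1.595e+00] shift tool m [-0.1518  0.0942  0.0236] turn z deg 3.62 f [ 0.6  0.  -2.8] open 0.145 t 27.2
```

View pics/c4.png

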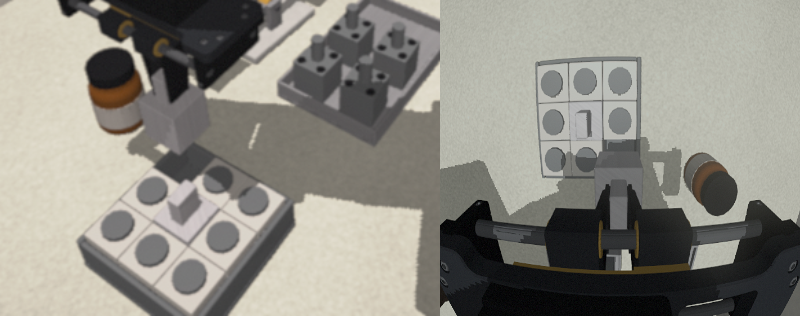

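Emit:
{"op": "apply_moves", "data": {"commands": [[0,0,0,-0.0253,0.0157,0,0.005],[0,0,0,-0.0253,0.0157,0,0.005],[0,0,0,-0.0253,0.0157,0,0.005],[0,0,0,-0.0253,0.0157,0,0.005],[0,0,0,-0.0253,0.0157,0,0.005]]}}

```text
t: 27.72
eef_pos: [606.1, 173.8, 342.4]
tcp_rot: [-3.14, 0.0, 1.595]
ft_force: [0.8, 1.2, -2.1]
opening: 0.141
```

Emit:
{"op": "apply_moves", "data": {"commands": [[0,0,0,-0.0253,0.0157,0,0.005],[0,0,3.6,0,0,0,0.005],[0,0,0,0,0,0.02,0.005],[0,0,0,0,0,0,0.005],[0,0,0,0,0,0,0.005]]}}

```text
t: 28.13
eef_pos: [621.7, 150.1, 322.1]
tcp_rot: [-3.138, 0.001, 1.532]
ft_force: [0.3, 1.6, -2.4]
opening: 0.143
```

```bash
python3 - <<'E'
from h import *
go(621.8,150.2,118,np.radians(87.75))
w=shot("wrist")["color"][:,:,::-1]
cv2.imwrite("pics/c5.png",w)
E
```

```text
pos [621.7 150.1 322.1] grasp z 151.1 yaw [-3.138e+00  1.000e-03  1.532e+00] shift tool m [0.0001 0.0002 0.0331] turn z deg 0.03 f [ 0.3  1.6 -2.4] open 0.143 t 28.1333
```

View pics/c5.png

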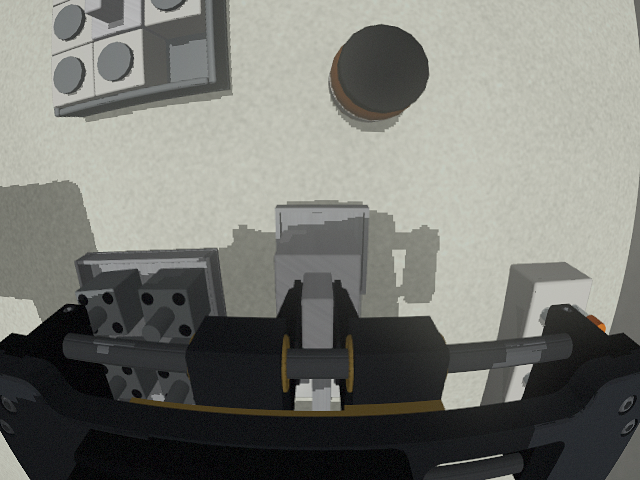

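Emit:
{"op": "apply_moves", "data": {"commands": [[0,0,0,0,0,0.01,0.005],[0,0,0,0,0,0.008,0.005],[0,0,0,0,0,0.004,0.005],[0,0,0,0,0,0.002,0.005],[0,0,0,0,0,0.002,0.005]]}}

```text
t: 28.6
eef_pos: [621.9, 150.3, 297.4]
tcp_rot: [-3.141, 0.0, 1.532]
ft_force: [-0.2, 0.0, -2.3]
opening: 0.145
```

Emit:
{"op": "apply_moves", "data": {"commands": [[0,0,0,0,0,0.001,0.005],[0,0,0,0,0,0.001,0.005],[0,0,0,0,0,0.001,0.005],[0,0,0,0,0,0,0.005],[0,0,0,0,0,0,0.005]]}}

```text
t: 29.02
eef_pos: [621.9, 150.2, 294.8]
tcp_rot: [3.141, 0.0, 1.532]
ft_force: [-0.1, 0.4, -2.6]
opening: 0.145
```

```bash
python3 - <<'E'
from h import *
go(621.8,150.2,118)
E
```

```text
pos [621.9 150.2 294.8] grasp z 123.8 yaw [3.141 0.    1.532] shift tool m [ 0.     -0.0001  0.0058] turn z deg None f [-0.1  0.4 -2.6] open 0.145 t 29.0167
```

Emit:
{"op": "apply_moves", "data": {"commands": [[0,0,0,0,0,0.001,0.005],[0,0,0,0,0,0.001,0.005],[0,0,0,0,0,0.001,0.005],[0,0,0,0,0,0.001,0.005],[0,0,0,0,0,0,0.005]]}}

```text
t: 29.43
eef_pos: [621.9, 150.1, 290.4]
tcp_rot: [-3.141, 0.0, 1.532]
ft_force: [0.2, -0.5, -2.3]
opening: 0.143
```

Emit:
{"op": "apply_moves", "data": {"commands": [[0,0,0,0,0,0.001,0.005],[0,0,0,0,0,0,0.005],[0,0,0,0,0,0,0.03],[0,0,0,0,0,0,0.035],[0,0,0,0,0,0,0.035]]}}

```text
t: 29.85
eef_pos: [622.0, 150.2, 289.9]
tcp_rot: [3.141, -0.0, 1.532]
ft_force: [0.3, -0.2, -0.6]
opening: 0.301
```

Emit:
{"op": "apply_moves", "data": {"commands": [[0,0,0,0,0,0,0.035],[0,0,0,0,0,-0.01,0.035],[0,0,0,0,0,-0.02,0.035],[0,0,0,0,0,-0.025,0.035],[0,0,0,0,0,0,0.035]]}}

```text
t: 30.27
eef_pos: [622.5, 150.3, 349.9]
tcp_rot: [3.135, -0.001, 1.532]
ft_force: [-0.1, -0.1, 1.0]
opening: 0.363
```

```bash
python3 - <<'E'
from h import *
go(478.5,341.8,140,np.radians(91.36))
w=shot("wrist")["color"][:,:,::-1]
c=shot("side","side4")["color"][:,:,::-1]
cv2.imwrite("pics/c6.png",np.hstack([cv2.resize(w,(400,300)),c[120:420,120:520]]))
E
```

```text
pos [622.5 150.3 349.9] grasp z 178.9 yaw [ 3.135e+00 -1.000e-03  1.532e+00] shift tool m [ 0.1857 -0.1516  0.0381] turn z deg -3.59 f [-0.1 -0.1  1. ] open 0.363 t 30.2667
```

View pics/c6.png

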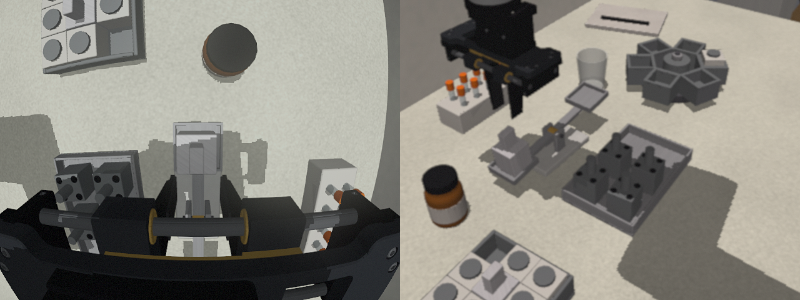

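Emit:
{"op": "apply_moves", "data": {"commands": [[0,0,0,0.0265,-0.0217,0,0.035],[0,0,0,0.0265,-0.0217,0,0.035],[0,0,0,0.0265,-0.0217,0,0.035],[0,0,0,0.0265,-0.0217,0,0.035],[0,0,0,0.0265,-0.0217,0,0.035]]}}

```text
t: 30.78
eef_pos: [517.4, 287.7, 344.0]
tcp_rot: [-3.14, 0.001, 1.531]
ft_force: [0.8, -0.5, 1.0]
opening: 0.371
```

Emit:
{"op": "apply_moves", "data": {"commands": [[0,0,0,0.0265,-0.0217,0,0.035],[0,0,0,0.0265,-0.0217,0,0.035],[0,0,-3.6,0,0,0,0.035],[0,0,0,0,0,0.02,0.035],[0,0,0,0,0,0.02,0.035]]}}

```text
t: 31.2
eef_pos: [476.7, 342.1, 304.4]
tcp_rot: [3.14, -0.0, 1.596]
ft_force: [0.6, -0.4, -1.5]
opening: 0.371
```

Emit:
{"op": "apply_moves", "data": {"commands": [[0,0,0,0,0,0,0.035],[0,0,0,0,0,0,0.035],[0,0,0,0,0,0,0.035]]}}

```text
t: 31.45
eef_pos: [477.6, 341.4, 305.2]
tcp_rot: [3.142, 0.0, 1.594]
ft_force: [0.4, 0.7, 0.7]
opening: 0.367
```

```bash
python3 - <<'E'
from h import *
go(478.5,341.8,79.5,np.radians(91.36))
s=env.state();c=shot("wrist","w7")
E
```

```text
pos [477.6 341.4 305.2] grasp z 134.2 yaw [3.142 0.    1.594] shift tool m [0.0003 0.0009 0.0547] turn z deg -0.01 f [0.4 0.7 0.7] open 0.367 t 31.45
```

Emit:
{"op": "apply_moves", "data": {"commands": [[0,0,0,0,0.001,0.02,0.035],[0,0,0,0,0,0.02,0.035],[0,0,0,0,0,0.01,0.035],[0,0,0,0,0,0.004,0.035],[0,0,0,0,0,0,0.035]]}}

```text
t: 31.92
eef_pos: [478.5, 341.4, 250.5]
tcp_rot: [-3.141, 0.0, 1.594]
ft_force: [0.6, 0.3, 0.1]
opening: 0.367
```

Emit:
{"op": "apply_moves", "data": {"commands": [[0,0,0,0,0,0,0.005],[0,0,0,0,0,0,0.005],[0,0,0,0,0,0,0.005],[0,0,0,0,0,0,0.005],[0,0,0,0,0,0,0.005]]}}

```text
t: 32.33
eef_pos: [478.7, 341.5, 251.2]
tcp_rot: [3.14, -0.001, 1.595]
ft_force: [2.3, 0.0, -0.3]
opening: 0.142
```

Emit:
{"op": "apply_moves", "data": {"commands": [[0,0,0,0,0,0,0.005],[0,0,0,0,0,0,0.005],[0,0,0,0,0,0,0.005],[0,0,0,0,0,0,0.005],[0,0,0,0,0,-0.001,0.005]]}}

```text
t: 32.75
eef_pos: [478.6, 341.5, 251.7]
tcp_rot: [3.141, -0.0, 1.595]
ft_force: [5.9, 0.7, -5.3]
opening: 0.144
```

Emit:
{"op": "apply_moves", "data": {"commands": [[0,0,0,0,0,-0.002,0.005],[0,0,0,0,0,-0.002,0.005],[0,0,0,0,0,-0.002,0.005],[0,0,0,0,0,-0.002,0.005],[0,0,0,0,0,-0.002,0.005]]}}

```text
t: 33.17
eef_pos: [478.6, 341.4, 261.3]
tcp_rot: [3.141, 0.0, 1.595]
ft_force: [5.9, 0.5, -4.5]
opening: 0.147
```

Emit:
{"op": "apply_moves", "data": {"commands": [[0,0,0,0,0,-0.003,0.005],[0,0,0,0,0,-0.003,0.005],[0,0,0,0,0,-0.003,0.005],[0,0,0,0,0,-0.003,0.005],[0,0,0,0,0,-0.003,0.005]]}}

```text
t: 33.58
eef_pos: [478.4, 341.3, 274.7]
tcp_rot: [-3.14, 0.001, 1.595]
ft_force: [8.0, 4.9, -38.5]
opening: 0.156
```

```bash
python3 - <<'E'
from h import *
go(478.5,341.8,79.5,np.radians(91.36))
w=shot("wrist")["color"][:,:,::-1]
c=shot("side")["color"][:,:,::-1]
cv2.imwrite("pics/c7.png",np.hstack([cv2.resize(w,(400,300)),cv2.resize(c[280:,80:380],(450,300))[:,:400]]))
E
```

```text
pos [478.4 341.3 274.7] grasp z 103.7 yaw [-3.140e+00  1.000e-03  1.595e+00] shift tool m [0.0005 0.0001 0.0242] turn z deg 0.0 f [  8.    4.9 -38.5] open 0.156 t 33.5833
```

View pics/c7.png

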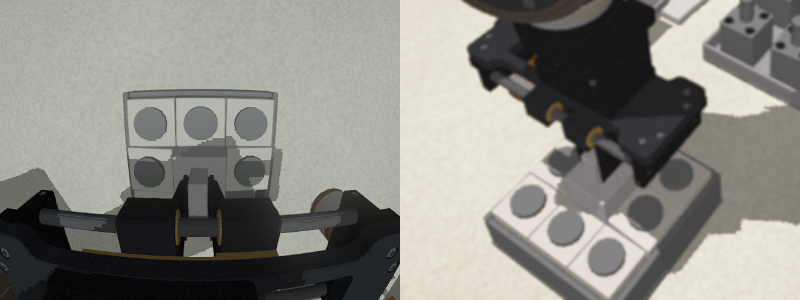

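Emit:
{"op": "apply_moves", "data": {"commands": [[0,0,0,0,0,0.003,0.005],[0,0,0,0,0.0005,0.003,0.005],[0,0,0,0,0.0005,0,0.005],[0,0,0,0,0,0,0.005],[0,0,0,0,0,0,0.005]]}}

```text
t: 34.1
eef_pos: [479.1, 341.4, 270.6]
tcp_rot: [-3.141, 0.001, 1.595]
ft_force: [1.8, 0.2, -2.1]
opening: 0.145
```

```bash
python3 - <<'E'
from h import *
for i in range(3):
    s=env.state();print(s["ft_force"].round(1),s["moment"].round(2),s["opening"],s["tcp_rot"]);shot("side")
E
```

```text
[ 1.8  0.2 -2.1] [-0.05 -0.43 -0.03] 0.14466428665142633 [-3.14050112e+00  5.85998707e-04  1.59455188e+00]
[ 1.1 -0.3 -1.9] [-0.03 -0.27  0.06] 0.14523327062921007 [-3.14062736e+00  4.97968165e-04  1.59466801e+00]
[ 0.4  0.7 -2.1] [-0.02 -0.21  0.01] 0.14409307607183752 [-3.14077982e+00  4.60583373e-04  1.59474019e+00]
```

Emit:
{"op": "apply_moves", "data": {"commands": [[0,0,0,0,0,-0.0015,0.005],[0,0,0,0,0,-0.0015,0.005],[0,0,0,0,0,-0.0015,0.005],[0,0,0,0,0,0,0.005],[0,0,0,0,0,0,0.005]]}}

```text
t: 34.67
eef_pos: [479.3, 341.5, 275.4]
tcp_rot: [3.142, 0.0, 1.595]
ft_force: [-0.1, 0.3, -1.6]
opening: 0.146
```

```bash
python3 - <<'E'
from h import *
for i in range(2):
    s=env.state();print(s["ft_force"].round(1),s["moment"].round(2),s["opening"],s["eef_pos"]);shot("side")
E
```

```text
[-0.1  0.3 -1.6] [-0.03 -0.1   0.01] 0.14568495281100016 [479.29341069 341.50212089 275.36665061]
[ 1.   0.2 -1.4] [-0.02 -0.09 -0.01] 0.148956435643011 [479.30936788 341.47008163 275.2522012 ]
```

Emit:
{"op": "apply_moves", "data": {"commands": [[0,0,0,0,0,-0.0015,0.005],[0,0,0,0,0,-0.0015,0.005],[0,0,0,0,0,-0.0015,0.005],[0,0,0,0,0,-0.0015,0.005],[0,0,0,0,0,0,0.005]]}}

```text
t: 35.18
eef_pos: [479.4, 341.5, 281.6]
tcp_rot: [3.141, -0.0, 1.595]
ft_force: [-0.3, -0.4, -1.0]
opening: 0.146
```

Emit:
{"op": "apply_moves", "data": {"commands": [[0,0,0,0,0,-0.0015,0.005],[0,0,0,0,0,-0.0015,0.005],[0,0,0,0,0,-0.0015,0.005],[0,0,0,0,0,0,0.005],[0,0,0,0,0,0,0.005]]}}

```text
t: 35.6
eef_pos: [479.4, 341.5, 285.8]
tcp_rot: [3.141, 0.0, 1.595]
ft_force: [-0.8, -0.5, -1.6]
opening: 0.147
```

Emit:
{"op": "apply_moves", "data": {"commands": [[0,0,0,0,0,-0.002,0.005],[0,0,0,0,0,-0.002,0.005],[0,0,0,0,0,-0.002,0.005],[0,0,0,0,0,-0.002,0.005],[0,0,0,0,0,-0.002,0.005]]}}

```text
t: 36.02
eef_pos: [479.4, 341.5, 295.9]
tcp_rot: [3.141, 0.0, 1.595]
ft_force: [0.1, -0.1, -0.3]
opening: 0.146
```

Emit:
{"op": "apply_moves", "data": {"commands": [[0,0,0,0,0,-0.004,0.005],[0,0,0,0,0,-0.01,0.005],[0,0,0,0,0,-0.018,0.005],[0,0,0,0,0,-0.02,0.005],[0,0,0,0,0,0,0.005]]}}

```text
t: 36.43
eef_pos: [479.7, 341.7, 351.8]
tcp_rot: [3.137, -0.003, 1.595]
ft_force: [0.4, 0.9, -1.1]
opening: 0.146
```

```bash
python3 - <<'E'
from h import *
go(613.6,-57.8,150,np.radians(87.75))
s=env.state();print(s["ft_force"].round(1))
w=shot("wrist")["color"][:,:,::-1]
c=shot("side","side5")["color"][:,:,::-1]
cv2.imwrite("pics/c8.png",np.hstack([cv2.resize(w,(400,300)),c[160:,120:520][:300]]))
E
```

```text
pos [479.7 341.7 351.8] grasp z 180.8 yaw [ 3.137e+00 -3.000e-03  1.595e+00] shift tool m [-0.4027  0.1242  0.0303] turn z deg 3.62 f [ 0.4  0.9 -1.1] open 0.146 t 36.4333
[ 0.4  0.9 -1.1]
```

View pics/c8.png

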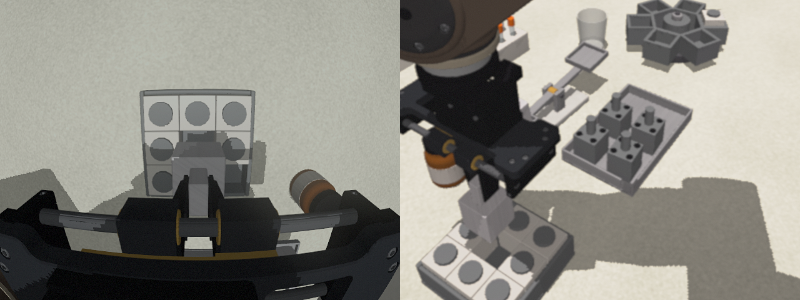

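Emit:
{"op": "apply_moves", "data": {"commands": [[0,0,0,-0.0336,0.0103,0,0.005],[0,0,0,-0.0336,0.0103,0,0.005],[0,0,0,-0.0336,0.0103,0,0.005],[0,0,0,-0.0336,0.0103,0,0.005],[0,0,0,-0.0336,0.0103,0,0.005]]}}

```text
t: 36.95
eef_pos: [534.9, 173.2, 346.7]
tcp_rot: [-3.14, 0.0, 1.595]
ft_force: [0.3, 1.4, -0.2]
opening: 0.146
```

Emit:
{"op": "apply_moves", "data": {"commands": [[0,0,0,-0.0336,0.0103,0,0.005],[0,0,0,-0.0336,0.0103,0,0.005],[0,0,0,-0.0336,0.0103,0,0.005],[0,0,0,-0.0336,0.0103,0,0.005],[0,0,0,-0.0336,0.0103,0,0.005]]}}

```text
t: 37.37
eef_pos: [590.5, 6.3, 346.7]
tcp_rot: [-3.14, -0.0, 1.594]
ft_force: [0.4, 1.2, -2.0]
opening: 0.144
```

Emit:
{"op": "apply_moves", "data": {"commands": [[0,0,0,-0.0336,0.0103,0,0.005],[0,0,0,-0.0336,0.0103,0,0.005],[0,0,3.6,0,0,0,0.005],[0,0,0,0,0,0,0.005],[0,0,0,0,0,0,0.005]]}}

```text
t: 37.78
eef_pos: [612.3, -58.7, 346.7]
tcp_rot: [-3.14, -0.0, 1.533]
ft_force: [-0.1, -0.6, -1.8]
opening: 0.146
```

```bash
python3 - <<'E'
from h import *
go(613.6,-57.8,130,np.radians(87.75))
E
```

```text
pos [612.3 -58.7 346.7] grasp z 175.7 yaw [-3.14  -0.     1.533] shift tool m [0.0009 0.0014 0.0457] turn z deg 0.06 f [-0.1 -0.6 -1.8] open 0.146 t 37.7833
```

Emit:
{"op": "apply_moves", "data": {"commands": [[0,0,0,0.001,0.001,0.014,0.005],[0,0,0,0,0,0.012,0.005],[0,0,0,0,0,0.004,0.005],[0,0,0,0,0,0.002,0.005],[0,0,0,0,0,0.002,0.005]]}}

```text
t: 38.2
eef_pos: [613.5, -56.9, 313.8]
tcp_rot: [-3.141, -0.0, 1.534]
ft_force: [-0.3, 0.4, 0.7]
opening: 0.149
```

Emit:
{"op": "apply_moves", "data": {"commands": [[0,0,0,0,0,0.002,0.005],[0,0,0,0,0,0.002,0.005],[0,0,0,0,0,0.0015,0.005],[0,0,0,0,0,0.001,0.005],[0,0,0,0,0,0,0.005]]}}

```text
t: 38.62
eef_pos: [613.6, -57.8, 307.2]
tcp_rot: [3.141, 0.0, 1.532]
ft_force: [-0.3, -0.3, 0.9]
opening: 0.146
```

```bash
python3 - <<'E'
from h import *
go(613.6,-57.8,130,np.radians(87.75))
E
```

```text
pos [613.6 -57.8 307.2] grasp z 136.2 yaw [3.141 0.    1.532] shift tool m [-0.      0.      0.0062] turn z deg 0.01 f [-0.3 -0.3  0.9] open 0.146 t 38.6167
```

Emit:
{"op": "apply_moves", "data": {"commands": [[0,0,0,0,0,0.001,0.005],[0,0,0,0,0,0,0.005],[0,0,0,0,0,0,0.03],[0,0,0,0,0,0,0.035],[0,0,0,0,0,0,0.035]]}}

```text
t: 39.03
eef_pos: [613.6, -57.7, 306.4]
tcp_rot: [3.141, 0.0, 1.532]
ft_force: [0.5, 0.2, 0.2]
opening: 0.297
```

Emit:
{"op": "apply_moves", "data": {"commands": [[0,0,0,0,0,-0.005,0.035],[0,0,0,0,0,-0.02,0.035],[0,0,0,0,0,-0.03,0.035],[0,0,0,0,0,-0.01,0.035],[0,0,0,0,0,0,0.035]]}}

```text
t: 39.45
eef_pos: [613.7, -57.6, 374.1]
tcp_rot: [3.137, 0.001, 1.532]
ft_force: [-0.4, 0.2, -0.6]
opening: 0.368
```

Emit:
{"op": "apply_moves", "data": {"commands": [[0,0,0,-0.03,-0.03,-0.01,0.035],[0,0,0,-0.03,-0.03,-0.01,0.035],[0,0,0,-0.03,-0.03,0,0.035],[0,0,0,-0.03,-0.03,0,0.035],[0,0,0,0,0,0,0.035]]}}

```text
t: 39.87
eef_pos: [488.9, -172.3, 389.5]
tcp_rot: [-3.139, -0.0, 1.528]
ft_force: [0.5, -0.4, 0.7]
opening: 0.365
```

Emit:
{"op": "apply_moves", "data": {"commands": [[0,0,0,0,0,0,0.035],[0,0,0,0,0,0,0.035],[0,0,0,0,0,0,0.035],[0,0,0,0,0,0,0.035],[0,0,0,0,0,0,0.035]]}}

```text
t: 40.28
eef_pos: [493.4, -168.6, 390.0]
tcp_rot: [-3.141, -0.0, 1.533]
ft_force: [-0.5, 0.5, 0.5]
opening: 0.371
```

```bash
python3 - <<'E'
from h import *
go(613.6,-57.8,130,np.radians(87.75))
t=shot("top","top6")["color"][:,:,::-1]
c=shot("side","side6")["color"][:,:,::-1]
o=np.zeros((600,800,3),np.uint8)
o[:300]=cv2.resize(t[170:335,200:640],(800,300)); o[300:,:400]=cv2.resize(c[190:340,180:380],(400,300))
o[300:,400:]=cv2.resize(c[230:480,120:420],(400,300))
cv2.imwrite("pics/c9.png",np.clip(o*1.3,0,255).astype(np.uint8))
E
```

```text
pos [ 493.4 -168.6  390. ] grasp z 219.0 yaw [-3.141 -0.     1.533] shift tool m [0.1152 0.116  0.0889] turn z deg 0.1 f [-0.5  0.5  0.5] open 0.371 t 40.2833
```

View pics/c9.png

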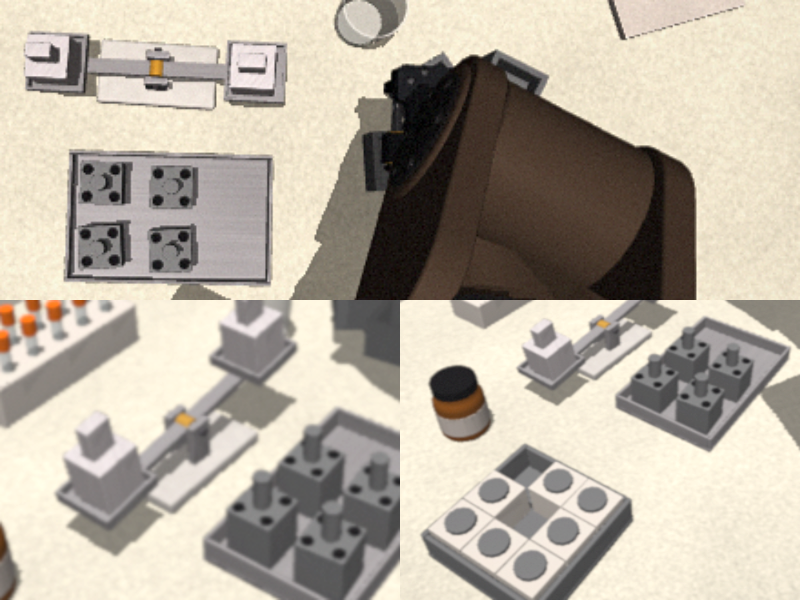

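Emit:
{"op": "apply_moves", "data": {"commands": [[0,0,0,0.0328,0.0106,0,0.035],[0,0,0,0.0328,0.0106,0,0.035],[0,0,0,0.0328,0.0106,0,0.035],[0,0,0,0.0328,0.0106,0,0.035],[0,0,0,0.0328,0.0106,0,0.035]]}}

```text
t: 40.8
eef_pos: [552.6, -5.6, 390.3]
tcp_rot: [3.141, 0.0, 1.532]
ft_force: [1.3, -0.6, 0.2]
opening: 0.368
```

Emit:
{"op": "apply_moves", "data": {"commands": [[0,0,0,0.0328,0.0106,0,0.035],[0,0,0,0.0328,0.0106,0,0.035],[0,0,0,0.0328,0.0106,0,0.035],[0,0,0,0.0328,0.0106,0,0.035],[0,0,0,0.0328,0.0106,0,0.035]]}}

```text
t: 41.22
eef_pos: [611.9, 156.5, 390.2]
tcp_rot: [3.142, 0.0, 1.532]
ft_force: [0.1, -0.8, -0.2]
opening: 0.369
```

Emit:
{"op": "apply_moves", "data": {"commands": [[0,0,0,0.0328,0.0106,0,0.035],[0,-6.9,0,0,0,0,0.035],[0,0,0,0,0,0,0.035],[0,0,0,0,0,0,0.035],[0,0,0,0,0,0,0.035]]}}

```text
t: 41.63
eef_pos: [623.2, 186.3, 390.2]
tcp_rot: [-3.141, 0.117, 1.532]
ft_force: [0.4, 0.7, 0.2]
opening: 0.369
```

```bash
cat >> h.py <<'E'
def tgo(T):
    s=env.state();Rt=R.from_euler("xyz",s["tcp_rot"])
    print("pos",s["eef_pos"].round(1),"z axis",Rt.apply([0,0,1]).round(3),"shift",(Rt.inv().apply(np.array(T)-s["eef_pos"])/1000).round(4),"f",s["ft_force"].round(1))
E
python3 - <<'E'
from h import *
tgo([623,180.4,285.1])
I=[cv2.imread(f"pics/side{k}.png").astype(int) for k in (0,4,6)]
c=optics.read_camera("side")
# expected pixel of right-pan outer corners for tilts
for th in (-.12,0,.12):
    out=[]
    for u in (-30,30):
        for y in (-135,135):
            v=R.from_euler("x",-th).apply([u,y,16]); w=R.from_euler("z",-2.25,degrees=True).apply(v)+[617.7,46.2,48]; out.append(w)
    print(th,proj(c,out).round(0).tolist())
for n,(x0,y0,x1,y1) in {"rightpan":(285,203,330,240),"beam":(255,230,300,265)}.items():
    print(n,"6-4",np.abs(I[2]-I[1])[y0:y1,x0:x1].mean(),"6-0",np.abs(I[2]-I[0])[y0:y1,x0:x1].mean())
E
```

```text
pos [623.2 186.3 390.2] z axis [-0.005 -0.117 -0.993] shift [0.0065 0.     0.1051] f [0.4 0.7 0.2]
-0.12 [[330.0, 224.0], [234.0, 285.0], [306.0, 214.0], [208.0, 270.0]]
0 [[330.0, 217.0], [234.0, 293.0], [306.0, 207.0], [208.0, 278.0]]
0.12 [[329.0, 211.0], [234.0, 301.0], [305.0, 201.0], [209.0, 286.0]]
rightpan 6-4 15.86946946946947 6-0 29.791391391391393
beam 6-4 16.011640211640213 6-0 12.27089947089947
```

Emit:
{"op": "apply_moves", "data": {"commands": [[0,0,0,0.0065,0,0.03,0.035],[0,0,0,0,0,0.03,0.035],[0,0,0,0,0,0.025,0.035],[0,0,0,0,0,0.01,0.035],[0,0,0,0,0,0.009,0.035]]}}

```text
t: 42.1
eef_pos: [623.3, 179.6, 285.5]
tcp_rot: [-3.14, 0.12, 1.53]
ft_force: [1.1, 0.6, 1.1]
opening: 0.366
```

Emit:
{"op": "apply_moves", "data": {"commands": [[0,0,0,0,0,0,0.035],[0,0,0,0,0,0,0.005],[0,0,0,0,0,0,0.005],[0,0,0,0,0,0,0.005],[0,0,0,0,0,0,0.005]]}}

```text
t: 42.52
eef_pos: [623.3, 180.7, 287.3]
tcp_rot: [3.14, 0.12, 1.532]
ft_force: [-3.6, 1.0, -1.2]
opening: 0.147
```

Emit:
{"op": "apply_moves", "data": {"commands": [[0,0,0,0,0,0,0.005],[0,0,0,0,0,0,0.005],[0,0,0,0,0,0,0.005],[0,0,0,0,0,-0.002,0.005],[0,0,0,0,0,-0.002,0.005]]}}

```text
t: 42.93
eef_pos: [623.2, 181.1, 290.3]
tcp_rot: [3.142, 0.12, 1.532]
ft_force: [0.9, 0.6, -1.4]
opening: 0.148
```

```bash
python3 - <<'E'
from h import *
tgo([623,180.4,285.1]);print(env.state()["opening"])
E
```

```text
pos [623.2 181.1 290.3] z axis [-0.005 -0.12  -0.993] shift [-0.0001 -0.0002  0.0053] f [ 0.9  0.6 -1.4]
0.14786090502156748
```

Emit:
{"op": "apply_moves", "data": {"commands": [[0,0,0,0,0,-0.003,0.005],[0,0,0,0,0,-0.003,0.005],[0,0,0,0,0,-0.003,0.005],[0,0,0,0,0,-0.003,0.005],[0,0,0,0,0,-0.003,0.005]]}}

```text
t: 43.35
eef_pos: [623.2, 182.9, 305.4]
tcp_rot: [-3.141, 0.121, 1.532]
ft_force: [-0.7, -0.7, -1.4]
opening: 0.145
```

Emit:
{"op": "apply_moves", "data": {"commands": [[0,0,0,0,0,-0.003,0.005],[0,0,0,0,0,-0.003,0.005],[0,0,0,0,0,-0.004,0.005],[0,0,0,0,0,-0.005,0.005],[0,0,0,0,0,-0.01,0.005]]}}

```text
t: 43.77
eef_pos: [623.3, 185.9, 329.7]
tcp_rot: [-3.14, 0.121, 1.532]
ft_force: [-0.7, 0.3, -2.7]
opening: 0.147
```

Emit:
{"op": "apply_moves", "data": {"commands": [[0,0,0,0,0,-0.02,0.005],[0,0,0,0,0,-0.02,0.005],[0,0,0,0,0,-0.02,0.005],[0,6.9,0,0,0,0,0.005],[0,0,0,0,0,0,0.005]]}}

```text
t: 44.18
eef_pos: [623.5, 193.4, 391.6]
tcp_rot: [3.139, -0.007, 1.532]
ft_force: [0.6, -0.7, -2.2]
opening: 0.15
```

Emit:
{"op": "apply_moves", "data": {"commands": [[0,0,0,0,0,0,0.005],[0,0,0,0,0,0,0.005],[0,0,0,0,0,0,0.005]]}}

```text
t: 44.43
eef_pos: [623.6, 193.0, 388.9]
tcp_rot: [-3.14, 0.003, 1.532]
ft_force: [0.4, -0.3, -2.6]
opening: 0.146
```

```bash
python3 - <<'E'
from h import *
tgo([600.7,-248,390]);print(env.state()["opening"])
# where is the tray now?
c=shot("top","top7");cc=shot("side","side7")
a=cv2.imread("pics/top6.png").astype(int);b=cv2.imread("pics/top7.png").astype(int)
d=np.abs(a-b).max(2)
for n,(x0,y0,x1,y1) in {"tray":(232,250,352,330),"R weight":(322,190,362,232)}.items(): print(n,(d[y0:y1,x0:x1]>25).mean().round(3))
E
```

```text
pos [623.6 193.  388.9] z axis [-0.001 -0.003 -1.   ] shift [-4.416e-01 -5.800e-03  2.000e-04] f [ 0.4 -0.3 -2.6]
0.14596621871138013
tray 0.448
R weight 0.535
```

Emit:
{"op": "apply_moves", "data": {"commands": [[0,0,0,-0.034,-0.0005,0,0.005],[0,0,0,-0.034,-0.0005,0,0.005],[0,0,0,-0.034,-0.0005,0,0.005],[0,0,0,-0.034,-0.0005,0,0.005],[0,0,0,-0.034,-0.0005,0,0.005]]}}

```text
t: 44.95
eef_pos: [614.3, 21.9, 389.3]
tcp_rot: [-3.141, 0.001, 1.532]
ft_force: [0.2, 1.1, -1.9]
opening: 0.145
```

Emit:
{"op": "apply_moves", "data": {"commands": [[0,0,0,-0.034,-0.0005,0,0.005],[0,0,0,-0.034,-0.0005,0,0.005],[0,0,0,-0.034,-0.0005,0,0.005],[0,0,0,-0.034,-0.0005,0,0.005],[0,0,0,-0.034,-0.0005,0,0.005]]}}

```text
t: 45.37
eef_pos: [605.1, -148.1, 389.4]
tcp_rot: [-3.141, 0.001, 1.532]
ft_force: [0.5, 0.5, -2.7]
opening: 0.142
```

Emit:
{"op": "apply_moves", "data": {"commands": [[0,0,0,-0.034,-0.0005,0,0.005],[0,0,0,-0.034,-0.0005,0,0.005],[0,0,0,-0.0336,0,0,0.005],[0,0,-6.1,0,0,0,0.005],[0,0,-6.1,0,0,0,0.005]]}}

```text
t: 45.78
eef_pos: [600.1, -250.1, 388.9]
tcp_rot: [-3.14, 0.0, 1.746]
ft_force: [-0.1, 0.8, -2.2]
opening: 0.146
```

Emit:
{"op": "apply_moves", "data": {"commands": [[0,0,-6.1,0,0,0,0.005],[0,0,-6.1,0,0,0,0.005],[0,0,-6.1,0,0,0,0.005],[0,0,-6,0,0,0,0.005],[0,0,0,0,0,0,0.005]]}}

```text
t: 46.2
eef_pos: [600.5, -248.0, 389.2]
tcp_rot: [-3.14, -0.0, 2.174]
ft_force: [-0.6, -0.1, -1.6]
opening: 0.148
```

Emit:
{"op": "apply_moves", "data": {"commands": [[0,0,0,0,0,0.02,0.005],[0,0,0,0,0,0.02,0.005],[0,0,0,0,0,0,0.005],[0,0,0,0,0,0,0.005],[0,0,0,0,0,0,0.005]]}}

```text
t: 46.62
eef_pos: [600.7, -248.0, 350.4]
tcp_rot: [3.142, 0.001, 2.167]
ft_force: [0.5, 0.3, -2.6]
opening: 0.145
```

```bash
python3 - <<'E'
from h import *
go(600.3,-247.7,140,np.radians(124.3))
c=shot("wrist","w10")
E
```

```text
pos [ 600.7 -248.   350.4] grasp z 179.4 yaw [3.142e+00 1.000e-03 2.167e+00] shift tool m [ 0.0006 -0.0002  0.0394] turn z deg -0.12 f [ 0.5  0.3 -2.6] open 0.145 t 46.6167
```

Emit:
{"op": "apply_moves", "data": {"commands": [[0,0,0,0.0005,0,0.015,0.005],[0,0,0,0,0,0.015,0.005],[0,0,0,0,0,0.004,0.005],[0,0,0,0,0,0,0.005],[0,0,0,0,0,0,0.005]]}}

```text
t: 47.08
eef_pos: [600.4, -247.6, 316.5]
tcp_rot: [3.141, 0.001, 2.169]
ft_force: [0.2, -1.2, -1.8]
opening: 0.15
```

Emit:
{"op": "apply_moves", "data": {"commands": [[0,0,0,0,0,0.0015,0.005],[0,0,0,0,0,0.0015,0.005],[0,0,0,0,0,0.0015,0.005],[0,0,0,0,0,0.0015,0.005],[0,0,0,0,0,0,0.005]]}}

```text
t: 47.5
eef_pos: [600.4, -247.5, 309.8]
tcp_rot: [3.141, 0.001, 2.169]
ft_force: [2.2, 0.5, -1.9]
opening: 0.15
```

Emit:
{"op": "apply_moves", "data": {"commands": [[0,0,0,0,0,0.0015,0.005],[0,0,0,0,0,0.001,0.005],[0,0,0,0,0,0.001,0.005],[0,0,0,0,0,0,0.005],[0,0,0,0,0,0,0.005]]}}

```text
t: 47.92
eef_pos: [600.3, -247.4, 305.9]
tcp_rot: [3.141, 0.0, 2.169]
ft_force: [3.8, 1.9, -3.8]
opening: 0.145
```

Emit:
{"op": "apply_moves", "data": {"commands": [[0,0,0,0,0.0008,0,0.005],[0,0,0,0,0,0.001,0.005],[0,0,0,0,0,0.001,0.005],[0,0,0,0,0,0.001,0.005],[0,0,0,0,0,0,0.005]]}}

```text
t: 48.33
eef_pos: [600.7, -247.2, 302.7]
tcp_rot: [-3.141, -0.0, 2.169]
ft_force: [-0.5, 0.2, -2.4]
opening: 0.146
```

```bash
python3 - <<'E'
from h import *
for i in range(3):
    s=env.state();print(s["ft_force"].round(1),s["moment"].round(2),round(s["opening"],3),s["eef_pos"].round(1));shot("side")
E
```

```text
[-0.5  0.2 -2.4] [ 0.01 -0.22  0.01] 0.146 [ 600.7 -247.2  302.7]
[-1.1 -0.2 -2.2] [ 0.06 -0.15 -0.  ] 0.145 [ 600.7 -247.2  302.8]
[ 0.6  0.  -1.9] [ 0.02 -0.17 -0.  ] 0.147 [ 600.7 -247.2  303. ]
```

Free again, and inside the socket. Going on down to about TCP 281.

Emit:
{"op": "apply_moves", "data": {"commands": [[0,0,0,0,0,0.002,0.005],[0,0,0,0,0,0.002,0.005],[0,0,0,0,0,0.002,0.005],[0,0,0,0,0,0.002,0.005],[0,0,0,0,0,0,0.005]]}}

```text
t: 48.9
eef_pos: [600.8, -247.1, 294.5]
tcp_rot: [-3.141, -0.001, 2.169]
ft_force: [1.0, -0.7, -2.4]
opening: 0.143
```

Emit:
{"op": "apply_moves", "data": {"commands": [[0,0,0,0,0,0.002,0.005],[0,0,0,0,0,0.002,0.005],[0,0,0,0,0,0.002,0.005],[0,0,0,0,0,0,0.005],[0,0,0,0,0,0,0.005]]}}

```text
t: 49.32
eef_pos: [600.8, -247.1, 288.9]
tcp_rot: [-3.141, -0.0, 2.169]
ft_force: [-0.8, 0.2, -1.4]
opening: 0.146
```

Emit:
{"op": "apply_moves", "data": {"commands": [[0,0,0,0,0,0.0015,0.005],[0,0,0,0,0,0.0015,0.005],[0,0,0,0,0,0.0015,0.005],[0,0,0,0,0,0,0.005],[0,0,0,0,0,0,0.005]]}}

```text
t: 49.73
eef_pos: [600.8, -247.1, 284.5]
tcp_rot: [-3.141, -0.0, 2.169]
ft_force: [-0.2, -0.7, -3.7]
opening: 0.146
```

Emit:
{"op": "apply_moves", "data": {"commands": [[0,0,0,0,0,0.001,0.005],[0,0,0,0,0,0.001,0.005],[0,0,0,0,0,0.001,0.005],[0,0,0,0,0,0,0.005],[0,0,0,0,0,0,0.005]]}}

```text
t: 50.15
eef_pos: [600.8, -247.1, 281.6]
tcp_rot: [-3.142, 0.0, 2.169]
ft_force: [-0.3, -0.3, -1.8]
opening: 0.144
```

Emit:
{"op": "apply_moves", "data": {"commands": [[0,0,0,0,0,0.0005,0.005],[0,0,0,0,0,0.0005,0.005],[0,0,0,0,0,0.0005,0.005],[0,0,0,0,0,0,0.005],[0,0,0,0,0,0,0.005]]}}

```text
t: 50.57
eef_pos: [600.7, -247.1, 281.5]
tcp_rot: [3.141, 0.001, 2.169]
ft_force: [-4.2, 2.0, 10.8]
opening: 0.147
```

Emit:
{"op": "apply_moves", "data": {"commands": [[0,0,0,0,0,-0.0005,0.02],[0,0,0,0,0,0,0.035],[0,0,0,0,0,0,0.035],[0,0,0,0,0,0,0.035],[0,0,0,0,0,-0.005,0.035]]}}

```text
t: 50.98
eef_pos: [600.7, -247.0, 284.7]
tcp_rot: [-3.141, -0.001, 2.169]
ft_force: [-0.3, 0.8, -0.1]
opening: 0.359
```

Emit:
{"op": "apply_moves", "data": {"commands": [[0,0,0,0,0,-0.015,0.035],[0,0,0,0,0,-0.025,0.035],[0,0,0,0,0,-0.03,0.035],[0,0,0,0,0,-0.03,0.035],[0,0,0,0,0,0,0.035]]}}

```text
t: 51.4
eef_pos: [601.2, -247.2, 391.8]
tcp_rot: [3.138, 0.008, 2.169]
ft_force: [0.1, 0.2, 0.2]
opening: 0.366
```

Emit:
{"op": "apply_moves", "data": {"commands": [[0,0,6.1,0,0,0,0.035],[0,0,6.1,0,0,0,0.035],[0,0,6.1,0,0,0,0.035],[0,0,6.1,0,0,0,0.035],[0,0,6.1,0,0,0,0.035]]}}

```text
t: 51.82
eef_pos: [600.8, -247.1, 385.5]
tcp_rot: [-3.142, 0.0, 1.631]
ft_force: [1.8, 0.7, -0.8]
opening: 0.366
```

Emit:
{"op": "apply_moves", "data": {"commands": [[0,0,6,0,0,0,0.035],[0,0,0,0,0,0,0.035],[0,0,0,0,0,0,0.035]]}}

```text
t: 52.07
eef_pos: [600.8, -247.1, 385.5]
tcp_rot: [-3.141, 0.0, 1.535]
ft_force: [-0.3, -0.1, 0.0]
opening: 0.37
```

```bash
python3 - <<'E'
from h import *
go(0,0,0,np.radians(87.75));tgo([612.0,-100.6,389])
c=shot("side","side8")
for th in (-.12,0,.12):
    out=[]
    for u in (-30,30):
        for y in (-135,135):
            v=R.from_euler("x",-th).apply([u,y,16]); w=R.from_euler("z",-2.25,degrees=True).apply(v)+[617.7,46.2,48]; out.append(w)
    print(th,proj(c,out).round(0).tolist())
im=c["color"][:,:,::-1]
o=np.zeros((600,800,3),np.uint8)
o[:300,:400]=cv2.resize(im[190:340,180:380],(400,300));o[:300,400:]=cv2.resize(im[130:280,320:520],(400,300))
t=shot("top","top8")["color"][:,:,::-1];o[300:]=cv2.resize(t[170:335,200:640],(800,300))
cv2.imwrite("pics/c10.png",np.clip(o*1.3,0,255).astype(np.uint8))
E
```

```text
pos [ 600.8 -247.1  385.5] grasp z 214.5 yaw [-3.141  0.     1.535] shift tool m [ 0.2254 -0.6092  0.2145] turn z deg 0.2 f [-0.3 -0.1  0. ] open 0.37 t 52.0667
pos [ 600.8 -247.1  385.5] z axis [-0. -0. -1.] shift [ 0.1468  0.0059 -0.0035] f [-0.3 -0.1  0. ]
-0.12 [[330.0, 224.0], [234.0, 285.0], [306.0, 214.0], [208.0, 270.0]]
0 [[330.0, 217.0], [234.0, 293.0], [306.0, 207.0], [208.0, 278.0]]
0.12 [[329.0, 211.0], [234.0, 301.0], [305.0, 201.0], [209.0, 286.0]]
```

Emit:
{"op": "apply_moves", "data": {"commands": [[0,0,0,0.0294,0.0012,0,0.045],[0,0,0,0.0294,0.0012,0,0.045],[0,0,0,0.0294,0.0012,0,0.045],[0,0,0,0.0294,0.0012,0,0.045],[0,0,0,0.0294,0.0012,0,0.045]]}}

```text
t: 52.58
eef_pos: [612.5, -99.1, 385.6]
tcp_rot: [3.142, 0.0, 1.534]
ft_force: [1.0, 1.1, 0.1]
opening: 0.47
```

Emit:
{"op": "apply_moves", "data": {"commands": [[0,6.9,0,0,0,0,0.045],[0,0,0,0,0,0,0.045],[0,0,0,0,0,0,0.045],[0,0,0,0,0,0,0.045]]}}

```text
t: 52.92
eef_pos: [612.5, -101.3, 385.5]
tcp_rot: [-3.142, -0.117, 1.532]
ft_force: [0.9, -0.1, -0.9]
opening: 0.469
```

```bash
python3 - <<'E'
from h import *
tgo([612.4,-88,285.1])
c=optics.read_camera("top");im=cv2.imread("pics/top8.png")
# block top and tab of the light weight: bright pixels
g=im.min(2)[185:240,318:368];print(proj(c,[[613.6,-57.8,95],[612.9,-67,124]]).round(1))
n,l,st,ce=cv2.connectedComponentsWithStats((g>165).astype(np.uint8))
for i in range(1,n):
    if st[i,4]>15: print(st[i],(ce[i]+[318,185]).round(1))
E
```

```text
pos [ 612.5 -101.3  385.5] z axis [ 0.004  0.116 -0.993] shift [ 0.0015 -0.0006  0.1013] f [ 0.9 -0.1 -0.9]
[[342.6 208.2]
 [349.4 206.1]]
[   0    0   50   55 1460] [345.8 212. ]
[ 15  12  24  25 425] [344.4 208.9]
```

Emit:
{"op": "apply_moves", "data": {"commands": [[0,0,0,0.0015,0,0.03,0.045],[0,0,0,0,0,0.03,0.045],[0,0,0,0,0,0.022,0.045],[0,0,0,0,0,0.01,0.045],[0,0,0,0,0,0.008,0.045]]}}

```text
t: 53.38
eef_pos: [613.1, -87.4, 285.4]
tcp_rot: [-3.14, -0.12, 1.532]
ft_force: [0.0, -0.1, 1.1]
opening: 0.471
```

Emit:
{"op": "apply_moves", "data": {"commands": [[0,0,0,0,0,0,0.045],[0,0,0,0,0,0,0.005],[0,0,0,0,0,0,0.005],[0,0,0,0,0,0,0.005],[0,0,0,0,0,0,0.005]]}}

```text
t: 53.8
eef_pos: [613.2, -87.1, 287.5]
tcp_rot: [3.14, -0.12, 1.532]
ft_force: [0.2, 0.4, 0.2]
opening: 0.248
```

Emit:
{"op": "apply_moves", "data": {"commands": [[0,0,0,0,0,0,0.005],[0,0,0,0,0,0,0.005],[0,0,0,0,0,0,0.005],[0,0,0,0,0,-0.002,0.005],[0,0,0,0,0,-0.002,0.005]]}}

```text
t: 54.22
eef_pos: [613.0, -87.4, 290.4]
tcp_rot: [-3.141, -0.12, 1.532]
ft_force: [0.7, 0.2, -1.0]
opening: 0.145
```

Emit:
{"op": "apply_moves", "data": {"commands": [[0,0,0,0,0,-0.003,0.005],[0,0,0,0,0,-0.004,0.005],[0,0,0,0,0,-0.004,0.005],[0,0,0,0,0,-0.005,0.005],[0,0,0,0,0,-0.006,0.005]]}}

```text
t: 54.63
eef_pos: [612.9, -90.1, 312.7]
tcp_rot: [-3.141, -0.12, 1.532]
ft_force: [-0.3, 0.0, -1.0]
opening: 0.144
```

Emit:
{"op": "apply_moves", "data": {"commands": [[0,0,0,0,0,-0.012,0.005],[0,0,0,0,0,-0.015,0.005],[0,0,0,0,0,-0.015,0.005],[0,-6.9,0,0,0,0,0.005],[0,0,0,0,0,0,0.005]]}}

```text
t: 55.05
eef_pos: [612.7, -95.2, 355.9]
tcp_rot: [3.139, 0.007, 1.532]
ft_force: [0.1, 0.8, -1.6]
opening: 0.147
```

Emit:
{"op": "apply_moves", "data": {"commands": [[0,0,0,0,0,0,0.005],[0,0,0,0,0,0,0.005]]}}

```text
t: 55.22
eef_pos: [612.7, -94.9, 354.0]
tcp_rot: [-3.141, -0.003, 1.532]
ft_force: [0.1, -1.0, -1.7]
opening: 0.148
```

```bash
python3 - <<'E'
from h import *
go(462,-45,140)
a=cv2.imread("pics/side8.png").astype(int);shot("side","side9");b=cv2.imread("pics/side9.png").astype(int);z=cv2.imread("pics/side1.png").astype(int)
for n,(x0,y0,x1,y1) in {"near":(340,330,365,355),"left":(278,295,300,325),"adapters":(290,290,360,330)}.items(): print(n,(np.abs(a-b).max(2)[y0:y1,x0:x1]>25).mean().round(3),(np.abs(z-b).max(2)[y0:y1,x0:x1]>25).mean().round(3))
E
```

```text
pos [612.7 -94.9 354. ] grasp z 183.0 yaw [-3.141e+00 -3.000e-03  1.532e+00] shift tool m [ 0.0438 -0.1525  0.0432] turn z deg None f [ 0.1 -1.  -1.7] open 0.148 t 55.2167
near 0.0 0.0
left 0.0 0.0
adapters 0.0 0.024
```

Emit:
{"op": "apply_moves", "data": {"commands": [[0,0,0,0.0088,-0.0305,0,0.005],[0,0,0,0.0088,-0.0305,0,0.005],[0,0,0,0.0088,-0.0305,0,0.005],[0,0,0,0.0088,-0.0305,0,0.005],[0,0,0,0.0088,-0.0305,0,0.005]]}}

```text
t: 55.68
eef_pos: [460.6, -44.7, 353.6]
tcp_rot: [-3.141, -0.002, 1.531]
ft_force: [0.7, 0.1, -1.4]
opening: 0.146
```

Emit:
{"op": "apply_moves", "data": {"commands": [[0,0,2.2,0,0,0,0.005],[0,0,0,0,0,0.03,0.005],[0,0,0,0,0,0.03,0.005],[0,0,0,0,0,0.025,0.005],[0,0,0,0,0,0.01,0.005]]}}

```text
t: 56.1
eef_pos: [461.6, -45.1, 256.3]
tcp_rot: [-3.138, -0.002, 1.492]
ft_force: [0.5, 0.4, -1.5]
opening: 0.146
```

Emit:
{"op": "apply_moves", "data": {"commands": [[0,0,0,0,0,0.004,0.005],[0,0,0,0,0,0.002,0.005],[0,0,0,0,0,0.001,0.005],[0,0,0,0,0,0,0.005],[0,0,0,0,0,0,0.005]]}}

```text
t: 56.52
eef_pos: [462.2, -45.2, 252.7]
tcp_rot: [3.14, 0.0, 1.493]
ft_force: [-0.1, -0.3, -1.0]
opening: 0.146
```

Emit:
{"op": "apply_moves", "data": {"commands": [[0,0,0,0,0,0.001,0.005],[0,0,0,0,0,0.001,0.005],[0,0,0,0,0,0.0005,0.005],[0,0,0,0,0,0,0.005],[0,0,0,0,0,0,0.005]]}}

```text
t: 56.93
eef_pos: [462.1, -45.1, 250.3]
tcp_rot: [3.141, 0.0, 1.493]
ft_force: [-1.8, 0.5, 10.4]
opening: 0.147
```

Emit:
{"op": "apply_moves", "data": {"commands": [[0,0,0,0,0,0,0.02],[0,0,0,0,0,0,0.035],[0,0,0,0,0,0,0.035],[0,0,0,0,0,0,0.035],[0,0,0,0,0,-0.01,0.035]]}}

```text
t: 57.35
eef_pos: [461.9, -45.2, 258.4]
tcp_rot: [-3.139, -0.0, 1.493]
ft_force: [0.7, 0.3, 0.1]
opening: 0.361
```

Emit:
{"op": "apply_moves", "data": {"commands": [[0,0,0,0,0,-0.02,0.035],[0,0,0,0,0,-0.03,0.035],[0,0,0,0,0,-0.03,0.035],[0,0,0,0,0,-0.03,0.035],[0,0,0,0,0,0,0.035]]}}

```text
t: 57.77
eef_pos: [462.5, -45.2, 374.0]
tcp_rot: [3.134, 0.001, 1.493]
ft_force: [-0.2, -1.0, -0.4]
opening: 0.367
```

Emit:
{"op": "apply_moves", "data": {"commands": [[0,0,0,-0.03,-0.025,-0.01,0.035],[0,0,0,-0.03,-0.025,-0.01,0.035],[0,0,0,-0.03,-0.025,-0.01,0.035],[0,0,0,-0.03,-0.025,0,0.035],[0,0,0,-0.03,0,0,0.035]]}}

```text
t: 58.18
eef_pos: [347.4, -187.0, 399.5]
tcp_rot: [-3.141, -0.0, 1.494]
ft_force: [0.6, -0.1, 1.0]
opening: 0.374
```

Emit:
{"op": "apply_moves", "data": {"commands": [[0,0,0,-0.035,0,0,0.035],[0,0,0,-0.035,0,0,0.035],[0,0,0,-0.035,0,0,0.035],[0,0,0,-0.035,0,0,0.035],[0,0,0,-0.035,0,0,0.035]]}}

```text
t: 58.6
eef_pos: [336.7, -363.2, 398.9]
tcp_rot: [-3.141, -0.0, 1.493]
ft_force: [1.3, -0.1, 0.3]
opening: 0.365
```

```bash
python3 - <<'E'
from h import *
go(462,-45,140)
t=shot("top","top10")["color"][:,:,::-1]
c=shot("side","side10");im=c["color"][:,:,::-1]
# predicted tab-top and block-top centres if home in socket 0
print("side pred tab/block/rim",proj(c,[[600.7,-247.3,117],[600.7,-247.3,85]]).round(1))
ct=optics.read_camera("top");print("top pred",proj(ct,[[600.7,-247.3,117],[600.7,-247.3,85]]).round(1))
o=np.zeros((600,800,3),np.uint8)
o[:330]=cv2.resize(t[155:340,80:530],(800,330));o[330:,:400]=cv2.resize(im[130:265,300:500],(400,270));o[330:,400:]=cv2.resize(im[210:480,120:440],(400,270))
cv2.imwrite("pics/c11.png",np.clip(o*1.3,0,255).astype(np.uint8))
E
```

```text
pos [ 336.7 -363.2  398.9] grasp z 227.9 yaw [-3.141 -0.     1.493] shift tool m [0.327  0.1003 0.088 ] turn z deg None f [ 1.3 -0.1  0.3] open 0.365 t 58.6
side pred tab/block/rim [[362.8 159.8]
 [361.9 172.8]]
top pred [[448.9 216.8]
 [443.2 219.2]]
```

View pics/c11.png

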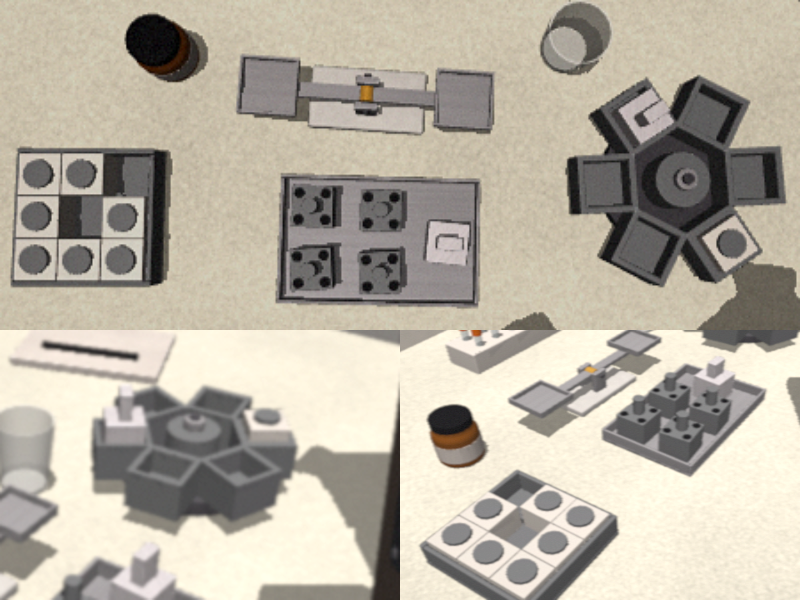

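```bash
python3 -c "
from cell import env
print(env.job_done())"
```

```text
the job is handed in; nothing more can be done
None
```

The rotor is ready and the job is handed in, at about 59 s of the 210 s allowed; no verdict is reported.

- **Adapters:** all four used grey adapters are in the steel tray.
- **Weighing:** I drew both counterweights from the crate and set one on each pan. The left pan dropped with the corner weight. Wrist force agreed: about 2.4 N for the corner weight and 1.5 N for the middle one.
- **Placing:** the heavier weight is in the socket opposite the white sample canister. The lighter one is in the tray.

**Last checks:**
- The final pictures show five empty or filled sockets as expected, with the heavier weight's tab within a pixel of where it should be if fully home. It also met the socket floor at the expected height, to within about 1 mm.
- The seven canisters are flat in the crate, and the tray, jar and beaker show no sign of having moved.
- The beam looks level again.

**Two upsets on the way:**
- The middle weight jammed while I was drawing it out, reaching 38 N at the wrist. I backed it down, shifted it 1 mm, and it then came out freely.
- One adapter met the tray floor with a 28 N reading as I set it down, and it stayed in place.

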